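# Unhook the drained instrument basket and pack it in the steriliser box

### The job

Take the small wire instrument basket by its blue grip off the drain stand: its hanger loop fits closely over a deep, ball-tipped hook that has been knocked crooked, so feel the loop gently up along the hook and past the ball before drawing the basket away, without straining the hook or touching the stand with the gripper. Keep the basket upright, lower it gently into the open steriliser box until it sits fully down and flat on the floor of the box, and let go. Leave the spray bottle, the brush, the box lid and the jaw model alone.

Things in the scene. Friction and masses are not known exactly. Their poses are not given: they have to be found in the camera images.
- basket: Loose steel-wire instrument basket, 0.24-0.38 kg, outside 100 (x) by 140 (y) by 55 high. Origin: centre of its underside, z up. Starts hung by its loop, level within 3 degrees, its +x towards the stand's post, underside about 90 above the table, its back leaning lightly on the stand's rubber bumper. Mass centre under the grip within 7 mm. May be packed either way round.
- basket_grip (a point): Centre of the basket's blue grip: a flat bar 50 long (along basket x), 12 wide (y), 14 high, on the bail 125 above the basket's underside, over its middle; 60 free beneath it. To be pinched from above across y.
- basket_loop (a point): Middle of the closed hanger loop, a level square of 5 mm wire, clear opening 15 by 15, standing 74 behind the basket's middle (basket +x), 85 above the underside. The hook's leg stands inside it and its rear wire lies on the bend. The 12 mm ball has only 1.5 mm play each way in it. (Between loop and basket is a second, 12 mm gap, not on the hook.)
- stand: Fixed steel drain stand. Origin: foot of the upright post (16 diameter, 243 tall), z up; hook, bumper and drip tray (215 by 180, 12 high) point along its -x. The hook: 8 mm bar 170 above the table, 42 out from the post axis, then turned up. The soft rubber bumper (14 diameter, 98 high, face about 68 before the post axis) gives about 1 mm per newton.
- hook_seat (a point): Top of the hook's bend, at the foot of its upturned leg: 42 along stand -x from the post axis, 174 high. The straight 8 mm leg rises about 55 from here to the centre of a 12 mm red ball (ball top 61 above this point). The leg is bent over: the ball lies 11 to 14 off, to either side or back towards the post (not within 54 degrees of stand -x); which way is not measured. It is stiff and does not give.
- steri_box: Fixed open aluminium steriliser box base with blue edge, inside 107 (x) by 147 (y), walls 4 thick, rim 42 above the table. Origin: centre of its underside, z up; its long side runs along its y.
- box_floor (a point): Centre of the box's inner floor, 4 above the table; axes as the box's. The basket has 3.5 mm play on every side; its loop and hanger stay above the rim.
- spray_bottle: Loose white bottle, 60 diameter, 170 tall, upright; origin under its centre. Leave alone.
- brush: Loose green-handled brush, 160 long, lying on the table. Leave alone.
- box_lid: Loose aluminium lid of the box, 121 by 161 by 21, blue disc on top, lying on the table; origin under its centre. Leave alone.
- jaw_model: Loose plaster jaw model with teeth, 65 by 70 by 36 high; origin under its centre. Leave alone.

How it is judged:
By the outcome, as a careful person would: the job done as asked, in the order asked, and still so for the second after the job is handed in, with the robot touching nothing.
It also fails if it takes over 72 s, if anything falls off the work surface, if the arm or the gripper's body presses on something with over 40 N, if the wrist force passes 120 N, or if a joint passes its speed limit or range.

### The arm

A 6-joint arm with a two-finger parallel gripper is mounted at the origin on the work surface. World frame = base frame: x ahead of the robot, y to its left, z up, the work surface at z = 0. Lengths are in mm, angles in degrees, forces in N, time in s.
With the tool pointing down it reaches from about 350 to 850 mm from the base axis. Payload 8.1 kg.
Tool frame: the origin (TCP) lies at the very end of the fingers, on their centre line; the grasp point (between the pads) lies 19 mm behind it (r.grip_depth is the distance from the TCP to the grasp point, in mm); y points along the fingers, z is the direction in which the jaws open and shut, and the axes are right-handed (so a half turn about y gives the same grasp; the last joint's range is limited). The gripper opens to 85 mm and grips with 20 to 120 N. Pads are 22 mm wide; open, the fingers measure 114 mm over their backs; the gripper's body (76 mm by 85 mm) begins 54 mm behind the grasp point. The pads swing forward as they close: fully open they stand 13 mm farther back than shut.
Start: joints at [60.825, 7.471, 85.268, -0, 87.261, -4.893], TCP at [246.716, 546.934, 231.292] pointing down, gripper open.
Joint ranges: [-169.43, 169.43], [-51.17, 129.36], [1.28, 143.12], [-76.62, 256.62], [0, 156.53], [-152.29, 152.29]. Speed limits (degrees/s): [136.94, 136.94, 159.86, 180, 180, 180].

### API

Orientations are given as [roll, pitch, yaw] about the fixed x, y, z axes, in that order (R = Rz(yaw) Ry(pitch) Rx(roll)).
In Python, from bench import readout, eyes, r gives the robot as it stands. The module is installed in compiled form; this text tells all that it offers.
- The arm moves only by the tool move_arm, never from a script. Its argument "motion" is text: rows parted by semicolons, each of 6 numbers parted by spaces: the shift along the world's x, y, z in cm, then the turn, a rotation vector about the world's x, y, z in degrees. A call has 1 to 10 rows; each row is the pose to reach, as a shift and turn from the pose commanded when the call began; what a row does not reach only later rows make up. A row lasts 1/12 s, in which the tool goes at most 41.7 mm and 7.16 degrees, less where a joint would pass 70% of its speed; a pose out of reach is approached as far as the arm can. A call with a gripper value outside its range is refused whole. "fingers" is the finger opening in cm, from 0 to 8.54, set as the call begins (left out, the last holds). The fingers move at their own pace and stop on an object; "squeeze" is the grip in N (left out, the last holds). Time passes only in rows, so rows that repeat a pose let the fingers close. It gives the time, the measured TCP pose, the force and the opening at its end, in the units of the state.
- readout.sense(): the state, without advancing time (a new reading comes with each control period).
- eyes.snapshot(name): name is "scene" or "top" or "wrist"; returns a dict with "image" (420x560x3 uint8, blue, green, red), "fx", "fy", "cx", "cy" (pixels), "world_to_cam" (4x4, takes a point from world to camera coordinates). Camera axes: x right, y down, z forward; pixel columns grow to the right and rows downward; lengths in mm; the calibration is good to about 2 mm. A picture is of the moment at which its call begins. There is no depth.
- r.hand_in(): hands the job in, once; it reports no verdict.
The state is a dict: "time": time; "joint_pos": joint angles; "qd": joint speeds; "joint_efforts": joint torques, N m; "tool_pos": TCP position; "tcp_rot": TCP orientation; "ft_force": force on the tool from outside, world axes, zero at the start; "wrist_torque": the same for the moment, N m; "finger_gap": finger opening in mm.
Only numpy, scipy, OpenCV 4.12 (cv2) and the standard library are available. Lean on these libraries where they do the work, as an engineer would, in place of code of your own. Each camera call takes 0.05 s, during which the arm holds its last target. There are 200 camera calls.

## Working session

There is one attempt and no reset: what is moved stays moved. The work goes in short steps, Python scripts to look and compute and a tool call to move; the robot and the scene stay as the last step left them, time stands still between calls to the robot, and variables do not carry over. Pictures are saved under pics/ and viewed, about 8 in all and at most 12, crops included, and the job is handed in when it is done.

Besides the shell and the picture viewer there is one more tool, called after "Request:" as name(argument=value, ...) on one line, values as JSON. move_arm: Moves the arm, as the interface text tells. Its arguments: {"type":"object","properties":{"motion":{"type":"string"},"fingers":{"type":"number"},"squeeze":{"type":"number"}},"required":["motion"]}

```bash
mkdir -p pics; cat > h.py <<'E'
import numpy as np,cv2
from bench import readout,eyes,r
def snap(n,fn=None):
    s=eyes.snapshot(n)
    np.savez('pics/%s.npz'%(fn or n),im=s['image'],K=[s['fx'],s['fy'],s['cx'],s['cy']],T=s['world_to_cam'])
    cv2.imwrite('pics/%s.png'%(fn or n),s['image']); return load(fn or n)
def load(fn):
    return dict(np.load('pics/%s.npz'%fn))
def ray(s,u,v):
    fx,fy,cx,cy=s['K'];T=s['T'];R=T[:3,:3]
    return -R.T@T[:3,3], R.T@np.array([(u-cx)/fx,(v-cy)/fy,1])
def onz(s,u,v,z):
    o,d=ray(s,u,v);return o+d*(z-o[2])/d[2]
def two(s1,p1,s2,p2):
    o1,d1=ray(s1,*p1);o2,d2=ray(s2,*p2);d1/=np.linalg.norm(d1);d2/=np.linalg.norm(d2)
    t=np.linalg.lstsq(np.c_[d1,-d2],o2-o1,rcond=None)[0]
    a=o1+d1*t[0];b=o2+d2*t[1];return (a+b)/2,np.linalg.norm(a-b)
def proj(s,P):
    p=s['T'][:3,:3]@np.array(P,float)+s['T'][:3,3];fx,fy,cx,cy=s['K'];return np.array([fx*p[0]/p[2]+cx,fy*p[1]/p[2]+cy])
def blobs(s,lo,hi,amin=15):
    m=cv2.inRange(cv2.cvtColor(s['im'],cv2.COLOR_BGR2HSV),np.array(lo),np.array(hi))
    n,l,st,c=cv2.connectedComponentsWithStats(m)
    return [(st[i].tolist(),c[i].round(1).tolist()) for i in range(1,n) if st[i,4]>=amin]
E
python3 - <<'E'
from h import *
a=snap('scene');b=snap('top')
for s in(a,b):
    print(s['K'],ray(s,280,210))
    print('blue',blobs(s,(95,90,50),(130,255,255)));print('red',blobs(s,(0,130,80),(8,255,255),5),blobs(s,(172,130,80),(180,255,255),5))
print(readout.sense())
E
```

```text
[459.1764241  459.1764241  274.19246268 202.97512715] (array([1300.89966303,  197.6554158 , 1274.40359324]), array([-0.52669338, -0.12513932, -0.84102809]))
blue [([0, 112, 13, 20, 117], [4.5, 119.9]), ([74, 130, 33, 13, 328], [90.1, 135.8]), ([60, 151, 61, 10, 444], [90.5, 155.5]), ([0, 160, 49, 74, 285], [18.0, 203.0]), ([333, 180, 5, 16, 78], [335.0, 187.3]), ([544, 199, 9, 22, 134], [547.8, 208.9]), ([30, 202, 18, 42, 85], [38.5, 222.8]), ([56, 202, 16, 43, 97], [63.7, 223.9]), ([83, 203, 14, 43, 101], [89.5, 224.2]), ([406, 203, 21, 17, 266], [416.2, 210.7]), ([546, 217, 14, 146, 999], [555.0, 270.8]), ([179, 235, 52, 8, 64], [205.3, 239.5]), ([248, 243, 10, 11, 88], [252.2, 247.6]), ([430, 273, 13, 49, 122], [435.6, 296.9]), ([459, 283, 12, 50, 136], [464.7, 308.1]), ([0, 287, 469, 133, 30228], [181.5, 377.7]), ([490, 293, 11, 51, 150], [495.1, 317.9]), ([60, 302, 58, 27, 644], [88.6, 315.3]), ([508, 414, 36, 6, 117], [524.4, 417.5])]
red [([337, 210, 4, 4, 13], [338.4, 211.6])] []
[485.59123893 485.59123893 279.35087217 203.64673631] (array([4.18729718e+02, 3.29532458e-01, 1.6
[... 949 characters left out ...]
8], [12.8, 396.9])]
red [] []
{'time': 0.1, 'joint_pos': array([ 6.08253452e+01,  7.51292686e+00,  8.53223932e+01, -6.14276044e-05,
        8.72624789e+01, -4.89272294e+00]), 'qd': array([ 0.0251834 , -0.10045616, -0.10802456,  0.0403626 ,  0.00584014,
       -0.05251871]), 'joint_efforts': array([ 1.26997205e-03, -5.70946276e+01, -5.01946592e+01, -2.09596501e-04,
        8.04640440e-03,  6.14701617e-05]), 'tool_pos': array([246.46971547, 546.49463492, 230.33316487]), 'tcp_rot': array([-9.00974478e+01,  8.28017589e-03, -2.42819359e+01]), 'ft_force': array([ 0.0837887 , -0.97715444, -0.28847032]), 'wrist_torque': array([-0.02712317,  0.0408029 ,  0.00722852]), 'finger_gap': 85.29994225140128}
```

View pics/scene.png

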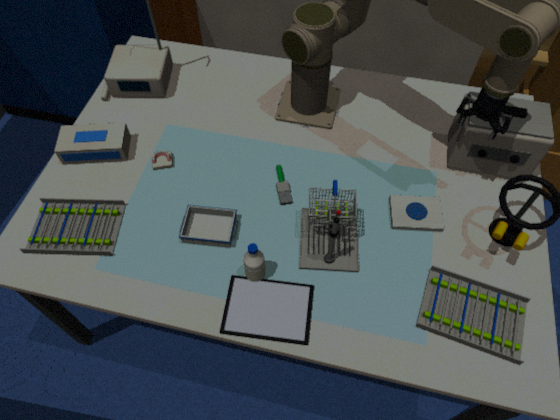

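View pics/top.png

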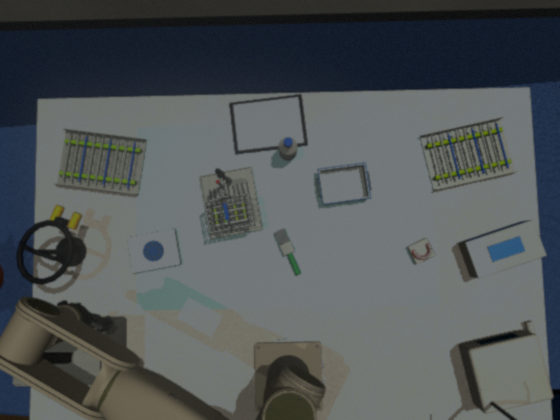

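```bash
python3 - <<'E'
from h import *
a=load('scene');b=load('top')
print('grip',two(a,(335,187.3),b,(225.7,211.2)), onz(b,225.7,211.2,222))
A=cv2.resize(a['im'][170:280,285:375],None,fx=6,fy=5.4,interpolation=cv2.INTER_CUBIC)[:594]
B=cv2.resize(b['im'][160:250,190:270],None,fx=5,fy=5,interpolation=cv2.INTER_CUBIC)
A=cv2.resize(a['im'][170:280,285:375],None,fx=4.5,fy=4.5,interpolation=cv2.INTER_CUBIC)
h=max(A.shape[0],B.shape[0]);f=lambda I:cv2.copyMakeBorder(I,0,h-I.shape[0],0,0,cv2.BORDER_CONSTANT)
o=np.hstack([f(A),f(B)]);o=cv2.convertScaleAbs(o[:, :800],alpha=1.5);print(o.shape);cv2.imwrite('pics/c1.png',o)
# box: grey; blue edge
C=cv2.resize(a['im'][195:255,170:250],None,fx=4.5,fy=4.5,interpolation=cv2.INTER_CUBIC)
D=cv2.resize(b['im'][150:215,305:385],None,fx=4.5,fy=4.5,interpolation=cv2.INTER_CUBIC)
D=D[:C.shape[0]] if D.shape[0]>C.shape[0] else D
h=max(C.shape[0],D.shape[0])
cv2.imwrite('pics/c2.png',cv2.convertScaleAbs(np.hstack([f(C) if 0 else cv2.copyMakeBorder(C,0,h-C.shape[0],0,0,cv2.BORDER_CONSTANT),cv2.copyMakeBorder(D,0,h-D.shape[0],0,0,cv2.BORDER_CONSTANT)]),alpha=1.5))
E
```

```text
grip (array([525.35034078, 173.77143334, 212.32222181]), np.float64(0.24486697003439034)) [524.64424115 172.46908151 222.        ]
(495, 800, 3)
```

View pics/c1.png

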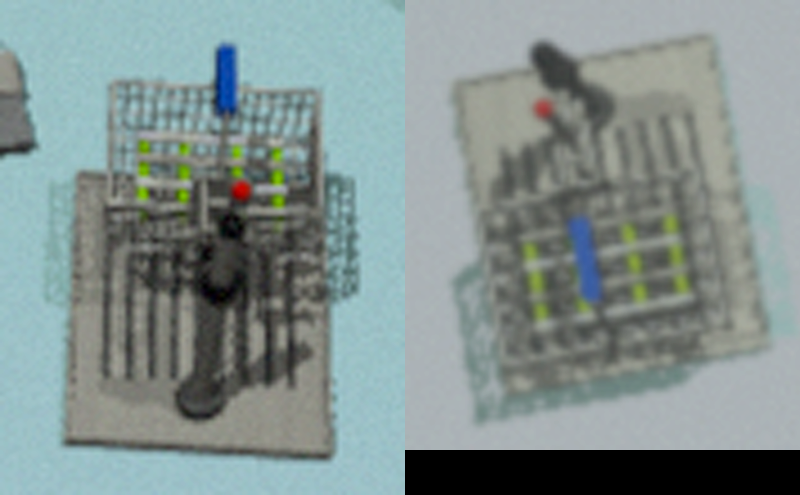

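```bash
python3 - <<'E'
from h import *
a=load('scene');b=load('top')
def red(s,u,v):
    im=s['im'].astype(int);w=np.clip(im[...,2]-np.maximum(im[...,1],im[...,0])-25,0,None).astype(float)
    ys,xs=np.mgrid[:420,:560];w*=(np.hypot(xs-u,ys-v)<6);return (w*xs).sum()/w.sum(),(w*ys).sum()/w.sum()
ra=red(a,338.7,212.2);rb=red(b,217.6,181.6);print(ra,rb,'ball',two(a,ra,b,rb))
# post top
print('post top~',two(a,(285+231/4.5,170+225/4.5),b,(190+140/5,160+48/5)),onz(b,190+141/5,160+48/5,243),onz(a,285+231/4.5,170+225/4.5,243))
# tray corners (top crop)
for p in [(460,82),(712,36),(768,345),(510,395)]: print(onz(b,190+(p[0]-405)/5,160+p[1]/5,12).round(1))
for p in [(80,175),(330,178),(330,457),(66,442)]: print('s',onz(a,285+p[0]/4.5,170+p[1]/4.5,12).round(1))
def ax(s,z,c):
    im=cv2.cvtColor(s['im'],cv2.COLOR_BGR2HSV);m=cv2.inRange(im,(95,90,40),(130,255,255));ys,xs=np.nonzero(m)
    k=np.hypot(xs-c[0],ys-c[1])<16;P=np.array([onz(s,x,y,z)[:2] for x,y in zip(xs[k],ys[k])]);q=P-P.mean(0);w,v=np.linalg.eigh(q.T@q);d=v[:,1];return P.mean(0),np.degrees(np.arctan2(d[1],d[0]))%180,np.ptp(q@d)
print(ax(a,215,(335,187)),ax(b,222,(225.7,211.2)))
E
```

```text
(np.float64(338.16324200913243), np.float64(211.78538812785388)) (np.float64(217.11627906976744), np.float64(181.17441860465115)) ball (array([613.06233255, 196.21300607, 225.02127264]), np.float64(0.4635235059294393))
post top~ (array([645.61215503, 193.96999834, 233.31331953]), np.float64(3.0661029189618016)) [644.26552954 190.53647223 243.        ] [651.34561818 195.49125029 243.        ]
[659.8 280.5  12. ]
[687.6 109.9  12. ]
[478.4  75.4  12. ]
[448.4 248.   12. ]
s [489.   81.3  12. ]
s [449.8 258.2  12. ]
s [669.8 288.8  12. ]
s [699.8 115.6  12. ]
(array([527.21428694, 173.86807967]), np.float64(8.789716005352915), np.float64(53.15671965216663)) (array([524.51048128, 172.50890494]), np.float64(9.694778696710188), np.float64(47.69182341006458))
```

View pics/c2.png

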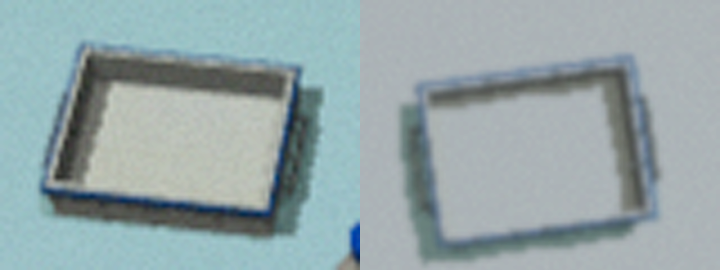

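Request:
move_arm(motion="0.5 -0.7 2 0 0 2; 2 -3 5 0 0 6; 4 -5.5 8 0 0 11; 6.5 -8.5 9 0 0 16; 9 -12 9 0 0 21; 11.5 -15.5 9 0 0 26; 14 -19 9 0 0 30; 16.5 -22.5 9 0 0 33; 19 -26 9 0 0 33.4; 21.5 -29 9 0 0 33.4", fingers=8.5)

```text
time: 0.93
tool_pos: [459.2, 258.6, 321.1]
tcp_rot: [-90.0, 0.0, 9.2]
ft_force: [-0.1, 0.3, -0.7]
finger_gap: 84.6
```

Request:
move_arm(motion="2 -2.8 0 0 0 0; 4 -5.5 0 0 0 0; 5.5 -7.4 0 0 0 0; 6.2 -8.3 0 0 0 0; 6.2 -8.3 0 0 0 0; 6.2 -8.3 0 0 0 0")

```text
time: 1.43
tool_pos: [520.6, 177.6, 320.8]
tcp_rot: [-90.0, 0.1, 9.1]
ft_force: [-0.1, -0.2, -0.1]
finger_gap: 85.5
```

```bash
python3 - <<'E'
from h import *
w=snap('wrist','w1');s=readout.sense();print(s['time'],s['tool_pos'],s['tcp_rot'],s['ft_force'],s['finger_gap'])
print(w['K'],ray(w,280,210),w['T'])
cv2.imwrite('pics/w1b.png',cv2.convertScaleAbs(w['im'],alpha=1.4))
print(blobs(w,(95,90,50),(130,255,255),60),blobs(w,(0,130,80),(8,255,255),10))
E
```

```text
1.4833 [520.24558026 178.24307931 320.98586751] [-8.99692445e+01  4.87996872e-02  9.12571926e+00] [0.10101187 0.29027419 0.31158569] 85.20132688008862
[339.8188795  339.8188795  272.86268682 210.6367682 ] (array([444.7005834 , 165.82196277, 464.21088032]), array([ 0.28802957,  0.06799822, -0.955437  ])) [[-1.57307539e-01  9.87549273e-01  8.78217274e-04 -9.42102823e+01]
 [ 9.43051606e-01  1.49955413e-01  2.96929357e-01 -5.82079338e+02]
 [ 2.93100677e-01  4.75374307e-02 -9.54899045e-01  3.05049734e+02]
 [ 0.00000000e+00  0.00000000e+00  0.00000000e+00  1.00000000e+00]]
[([465, 89, 55, 55, 2079], [491.8, 115.9]), ([0, 157, 45, 91, 380], [29.4, 198.8]), ([257, 183, 17, 65, 988], [265.0, 215.6]), ([466, 277, 37, 64, 331], [483.7, 306.8]), ([521, 293, 33, 47, 293], [537.2, 315.5])] [([269, 321, 14, 13, 133], [275.2, 327.2])]
```

View pics/w1b.png

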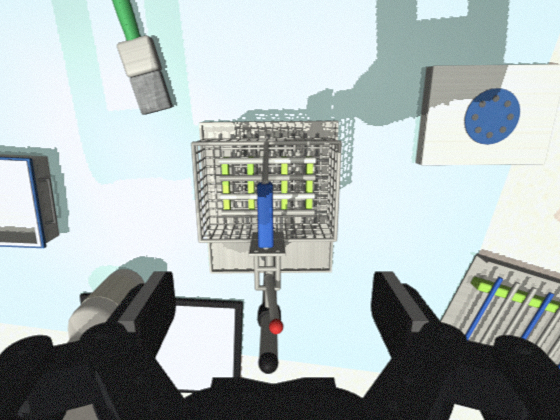

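```bash
python3 - <<'E'
from h import *
w=load('w1')
g=onz(w,265,215.6,220);b=onz(w,275.2,327.2,228);print('grip',g,'ball',b)
a=load('scene');t=load('top')
print('grip2',two(a,(335,187.3),w,(265,215.6)),two(t,(225.7,211.2),w,(265,215.6)));print('ball2',two(a,(338.2,211.8),w,(275.2,327.2)),two(t,(217.1,181.2),w,(275.2,327.2)))
c=cv2.resize(w['im'][175:380,215:325],None,fx=3,fy=3,interpolation=cv2.INTER_CUBIC);c=cv2.convertScaleAbs(c,alpha=1.3)
c2=cv2.resize(w['im'][235:345,235:305],None,fx=5.5,fy=5.5,interpolation=cv2.INTER_CUBIC);c2=cv2.convertScaleAbs(c2,alpha=1.6)
h=615;f=lambda I:cv2.copyMakeBorder(I,0,h-I.shape[0],0,0,cv2.BORDER_CONSTANT)
cv2.imwrite('pics/w1c.png',np.hstack([f(c),f(c2)])[:600])
E
```

```text
grip [524.47371355 172.72704957 220.        ] ball [615.13525699 195.10929447 228.        ]
grip2 (array([526.46147431, 173.4132237 , 213.84618102]), np.float64(1.0252398071204194)) (array([524.86172645, 172.80462748, 218.87084712]), np.float64(0.09797775243845773))
ball2 (array([615.13609189, 195.60602343, 227.96556375]), np.float64(0.9835598730354538)) (array([611.88806221, 194.98948531, 232.57939284]), np.float64(0.8896103501226726))
```

View pics/w1c.png

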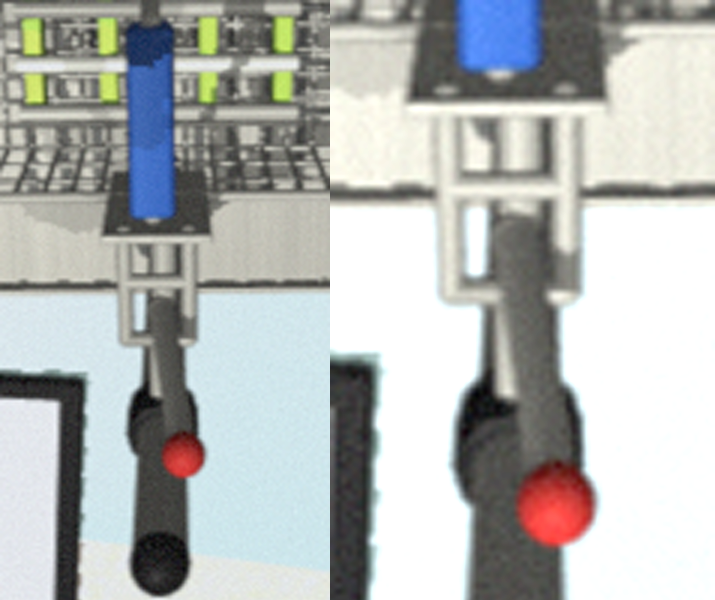

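```bash
python3 - <<'E'
from h import *
w=load('w1')
L=lambda x,y:(235+(x-330)/5.5,235+y/5.5)
yaw=np.radians(9.0);ex=np.array([np.cos(yaw),np.sin(yaw)]);ey=np.array([-ex[1],ex[0]])
post=onz(w,215+161/3,175+563/3,243)[:2];print('post',post)
g=onz(w,265,215.6,220)[:2]
loop=onz(w,*L(508,242),175)[:2]
P={'grip':g,'loop':loop,'ball':onz(w,275.2,327.2,228)[:2],'loopL':onz(w,*L(449,242),175)[:2],'loopR':onz(w,*L(567,242),175)[:2],'lf':onz(w,*L(508,188),175)[:2],'lr':onz(w,*L(508,296),175)[:2],'legfoot_front':onz(w,*L(520,225),176)[:2],'leg@lowmid':onz(w,*L(526,280),186)[:2],'post':post}
seat=post-42*ex
for k,v in P.items():
    d=v-seat;print(k,v.round(1),'rel seat stand',(d@ex).round(1),(d@ey).round(1))
E
```

```text
post [637.62523722 193.38523768]
grip [524.5 172.7] rel seat stand -73.0 -2.7
loop [601.5 185.8] rel seat stand 5.1 -1.9
ball [615.1 195.1] rel seat stand 20.1 5.2
loopL [603.1 175.7] rel seat stand 5.1 -12.1
loopR [599.9 195.8] rel seat stand 5.1 8.3
lf [591.3 184.2] rel seat stand -5.2 -1.8
lr [611.9 187.4] rel seat stand 15.7 -1.9
legfoot_front [597.4 187.2] rel seat stand 1.3 0.2
leg@lowmid [602.1 189.1] rel seat stand 6.2 1.3
post [637.6 193.4] rel seat stand 42.0 -0.0
```

Request:
move_arm(motion="0.1 -0.1 -2 0 0 0; 0.1 -0.1 -4 0 0 0; 0.1 -0.1 -6 0 0 0; 0.1 -0.1 -8 0 0 0; 0.1 -0.1 -9.5 0 0 0; 0.1 -0.1 -10.5 0 0 0; 0.1 -0.1 -11.5 0 0 0; 0.1 -0.1 -12.1 0 0 0; 0.1 -0.1 -12.5 0 0 0; 0.1 -0.1 -12.5 0 0 0")

```text
time: 2.32
tool_pos: [521.5, 176.8, 195.9]
tcp_rot: [-90.0, 0.0, 9.1]
ft_force: [0.6, 1.1, -0.5]
finger_gap: 85.4
```

```bash
python3 - <<'E'
from h import *
s=readout.sense();print(s['time'],s['tool_pos'],s['tcp_rot'],s['ft_force'],s['finger_gap'])
w=snap('wrist','w2');a=snap('scene','s2')
print(blobs(w,(95,90,50),(130,255,255),60),blobs(w,(0,130,80),(8,255,255),10))
t=load('top')
print('post',two(load('scene'),(285+222/4.5,170+265/4.5),t,(190+140/5,160+48/5)), onz(load('w1'),215+161/3,175+425/3,5))
cv2.imwrite('pics/w2b.png',cv2.convertScaleAbs(w['im'],alpha=1.4))
E
```

```text
2.3167 [521.51329233 176.77111463 195.86988073] [-8.99987396e+01  3.05634800e-02  9.13656905e+00] [ 0.6429376   1.06365243 -0.49827519] 85.42467736605411
[([540, 93, 20, 64, 799], [550.8, 126.2]), ([245, 246, 31, 119, 3309], [259.9, 306.1]), ([553, 352, 7, 15, 60], [557.0, 359.7])] []
post (array([651.80431761, 196.02727042, 197.91122962]), np.float64(2.577581437796313)) [758.5374891  209.56275034   5.        ]
```

View pics/w2b.png

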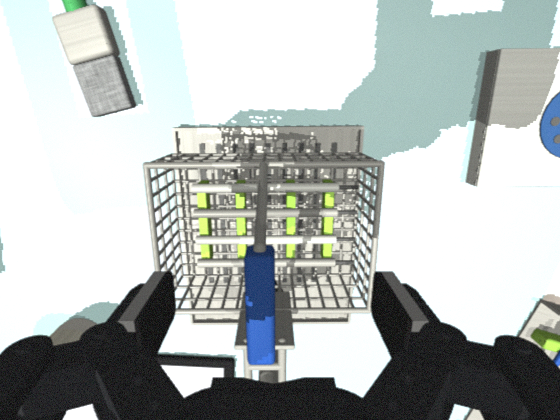

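```bash
python3 - <<'E'
from h import *
w=load('w2');w1=load('w1');o=[]
for s,v in((w1,(265,215.6)),(w,None)):
    m=cv2.inRange(cv2.cvtColor(s['im'],cv2.COLOR_BGR2HSV),(100,90,30),(130,255,255));c=(265,215) if s is w1 else (260,300)
    n,l,st,_=cv2.connectedComponentsWithStats(m);i=l[c[1],c[0]];ys,xs=np.nonzero(l==i)
    for z in(215,222):
        P=np.array([onz(s,x,y,z)[:2] for x,y in zip(xs,ys)]);(c2,wh,an)=cv2.minAreaRect(P.astype(np.float32));print(st[i],z,np.round(c2,1),np.round(wh,1),round(an,2),P.mean(0).round(1))
s=readout.sense();print(s['tool_pos'])
print(two(w1,(265,215.6),w,(259.9,306.1)))
E
```

```text
[257 183  17  65 989] 215 [526.4 172.9] [52.  12.1] 9.66 [526.3 172.9]
[257 183  17  65 989] 222 [524.1 172.7] [50.6 11.7] 9.66 [524.  172.7]
[ 245  246   31  119 3312] 215 [527.2 172.7] [56.9 12.6] 9.24 [526.6 172.5]
[ 245  246   31  119 3312] 222 [522.6 172.3] [53.7 11.9] 9.24 [522.  172.1]
[522.1176961  176.69747726 196.99042731]
(array([526.16715296, 172.66686472, 214.87923459]), np.float64(0.4120324145977727))
```

Request:
move_arm(motion="0.1 -0.2 0 0 0 0.2; 0.3 -0.4 0 0 0 0.3; 0.3 -0.4 0 0 0 0.3; 0.3 -0.4 0 0 0 0.3")

```text
time: 2.75
tool_pos: [525.2, 172.3, 196.7]
tcp_rot: [-90.0, -0.0, 9.4]
ft_force: [-0.4, -0.3, -0.2]
finger_gap: 84.8
```

Request:
move_arm(motion="0 0 0 0 0 0; 0 0 0 0 0 0; 0 0 0 0 0 0; 0 0 0 0 0 0; 0 0 0 0 0 0; 0 0 0 0 0 0; 0 0 0 0 0 0; 0 0 0 0 0 0", fingers=3, squeeze=40)

```text
time: 3.42
tool_pos: [524.8, 172.6, 196.3]
tcp_rot: [-90.0, -0.0, 9.4]
ft_force: [-0.6, 0.1, 0.9]
finger_gap: 29.7
```

Request:
move_arm(motion="0 0 0 0 0 0; 0 0 0 0 0 0; 0 0 0 0 0 0; 0 0 0 0 0 0; 0 0 0 0 0 0; 0 0 0 0 0 0; 0 0 0 0 0 0; 0 0 0 0 0 0", fingers=0.2)

```text
time: 4.08
tool_pos: [524.9, 172.5, 196.4]
tcp_rot: [-90.0, -0.0, 9.4]
ft_force: [0.0, -0.9, 0.5]
finger_gap: 11.1
```

```bash
python3 - <<'E'
from h import *
for i in range(3):
    w=snap('wrist','w3');s=readout.sense();print(s['time'],s['tool_pos'],s['tcp_rot'],s['ft_force'],s['wrist_torque'],s['finger_gap'])
a=snap('scene','s3');t=snap('top','t3')
print(blobs(a,(95,90,50),(130,255,255),15)[:12],blobs(a,(0,130,60),(10,255,255),3))
print(blobs(w,(95,90,50),(130,255,255),60))
c=cv2.resize(w['im'][200:420,150:400],None,fx=1.8,fy=1.8);d=cv2.resize(a['im'][150:250,300:375],None,fx=4.6,fy=4.6,interpolation=cv2.INTER_CUBIC)
h=max(c.shape[0],d.shape[0]);f=lambda I:cv2.copyMakeBorder(I,0,h-I.shape[0],0,0,cv2.BORDER_CONSTANT)
cv2.imwrite('pics/c3.png',cv2.convertScaleAbs(np.hstack([f(c),f(d)]),alpha=1.4))
E
```

```text
4.1333 [524.82594954 172.47253456 196.32172208] [-9.00071493e+01 -5.94262941e-03  9.41462820e+00] [ 0.6941353  -1.55596343 -0.00586644] [-0.19937472 -0.14136131 -0.15682726] 11.541666932403551
4.1833 [524.82673737 172.46100353 196.32228432] [-9.00091852e+01 -4.44970642e-03  9.41615635e+00] [-0.18679599 -0.90955087  0.58664916] [-0.25708187 -0.11614599 -0.14361349] 11.368447307483914
4.2333 [524.807649   172.49157698 196.31663335] [-9.00064990e+01 -1.91291429e-03  9.41541455e+00] [ 0.68933979 -1.51046035  0.25557619] [-0.25794949 -0.09708293 -0.13044285] 11.029585385786708
[([0, 112, 13, 20, 120], [4.4, 120.0]), ([46, 123, 7, 9, 15], [48.9, 127.5]), ([74, 130, 33, 12, 328], [90.2, 135.8]), ([60, 151, 61, 10, 448], [90.8, 155.6]), ([38, 156, 7, 8, 16], [41.1, 159.1]), ([0, 159, 49, 75, 317], [19.0, 201.2]), ([21, 162, 7, 5, 15], [24.0, 164.1]), ([333, 186, 5, 10, 38], [335.2, 191.4]), ([544, 199, 9, 22, 133], [547.8, 208.9]), ([30, 202, 18, 42, 85], [38.5, 222.9]), ([56, 202, 16, 43, 100], [63.8, 223.8]), ([82, 203, 15, 43, 102], [89.4, 224.4])] [([160, 154, 3, 1, 3], [161.0, 154.0]), ([336, 210, 5, 4, 13], [338.2, 211.6])]
[([546, 96, 14, 57, 542], [553.5, 125.9]), ([258, 240, 31, 119, 3354], [272.9, 299.5]), ([529, 355, 31, 48, 361], [545.4, 380.4])]
```

View pics/c3.png

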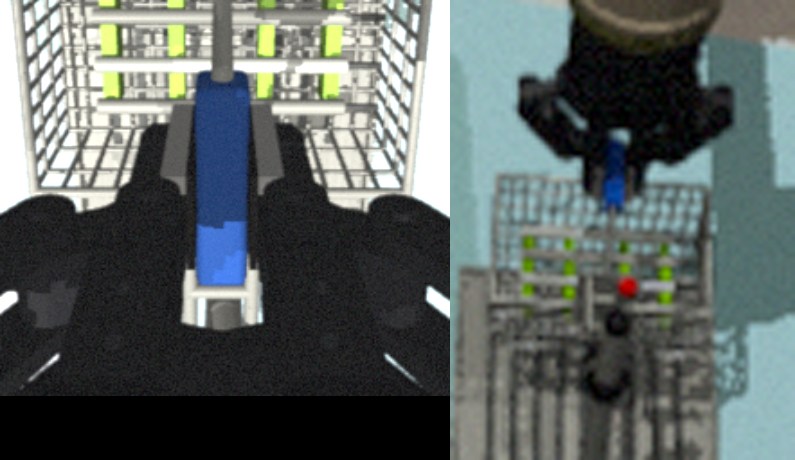

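```bash
cat >> h.py <<'E'
def asc(s,r0,r1,c0,c1,st=1):
    g=cv2.GaussianBlur(cv2.cvtColor(s['im'],cv2.COLOR_BGR2GRAY),(3,3),0)
    print('    col',c0)
    for y in range(r0,r1,st): print(y,''.join(' .:-=+*#%@'[9-min(9,int(g[y,x])//20)] for x in range(c0,c1)))
def st(n=4):
    F=[]
    for i in range(n): w=snap('wrist','wx');s=readout.sense();F.append(np.r_[s['ft_force'],s['wrist_torque']])
    print(round(s['time'],2),s['tool_pos'].round(1),s['tcp_rot'].round(2),'F',np.mean(F,0).round(2),round(s['finger_gap'],1));return w
E
python3 - <<'E'
from h import *
asc(load('w3'),352,388,246,304)
E
```

```text
col 246
352 %%%%@%+-..:-=****+++++++++++++++++++++**+-:..:-+#%%%%%%%%%
353 %%%%%#+-..:-=****+++++++++++++++++++++**+-:..:-+#%%%%%%%%%
354 %%%%%#+:..:-=+***+++++++++++++++++++++*+=-:..:-+#%%%%%%%%%
355 @@%%%#=:..::=+***+++++++++++++++++++++*+=:...:-=*%%%%%%%@@
356 @%%%%*=:..::=+***+++++++++++++++++++++*+=:...:-=+#%%%%%%@@
357 %%%%%*-:..::=+***++++++++++++++++++++**+-:...:--=*%%%@@%%%
358 %%%%%*-:..::-+++++++++++++++++++++++++++-:...:--=*#%%@%%%%
359 %%%%%*-:..::-=============++============-:...:--=*#%%%%%%%
360 %%%%%*-:..::-----------------------------:...:--=*%%%%%@%%
361 @%%%%*-:..::::::::::::::::::::::::::::::::...:--=*%%%%%%%@
362 @%%%%*-:.....................................:--=*%%%@%%%%
363 %%%%%*-:.....................................:--=*%%%@@%%%
364 %%%%%*-:.....................................:--=*%%%%@@@%
365 %%%%%*-:..::::....:------------------:::::...::-+#%%%%%@@%
366 %%%@%*=:..::-:.  .-=+++++++++++++++++=::::...:--=*%%%%%@@@
367 %%%@%*-:..::-:.  .-+******+++********+::::...:--=*%%%%%@@%
368 @%%%%*-:..::-:.  .-+****++++++*****#*+-:::...:--=*%%%%%@%%
369 @%%%%*-:..::-:.  
[... 475 characters left out ...]
%@@%%%@
377 %%%%*=::..::-:.  :=****++++*********#*+=-:..::::.-*%@@%%%%
378 @%%%#=-::.::-:.  :=****++++*********#**+-:..::-::-*%@%%%%%
379 %%%%#*+=-----:.  :=****++++*********#**++=-:-=+++*#%@%%%%%
380 %%%%%%##*++++=:..-+****++++********##*****+++*###%%@@@%%%@
381 %%%%%%%%%####*+==+*###**+++*******##########%%%%%%%%%%%%%%
382 %%%%%%%@%%%%%%#####%%##********####%%%%%%%%%%%@@%%%%%%%%%%
383 %%%%%%%%%%%%%%%%%%%%%%%#########%%%%%%%%%%%%%%@%%%%%%%%%%%
384 %%%%%%%%%%%%%%%@@%%%%%%%%%%%%%%%%%%%%%%%%%%%%%%%@%%%%%%%@%
385 %%%%%%@%%%%%%%%%@%%%%%%%%%%%%@@@%%%%%%%%%%%%%%%%%%%%%%%%@%
386 %%%%%@@%%%%%@%%%%%%%%%%%%%%%%%@%%%%%%%%%%%%%%%%%%%%%%%%%%%
387 %%%%%%%@%%%@@%%%%%%%%%%%%%%%%%%%%%%%%%%@%%%%%%%@@%%%%%%%%%
```

Request:
move_arm(motion="0.02 0.02 0.1 0 0 0; 0.04 0.03 0.2 0 0 0; 0.06 0.05 0.3 0 0 0; 0.08 0.06 0.4 0 0 0; 0.12 0.1 0.6 0 0 0; 0.16 0.12 0.8 0 0 0; 0.2 0.16 1.0 0 0 0; 0.2 0.16 1.0 0 0 0; 0.2 0.16 1.0 0 0 0; 0.2 0.16 1.0 0 0 0")

```text
time: 5.17
tool_pos: [526.8, 174.3, 205.9]
tcp_rot: [-90.0, 0.0, 9.4]
ft_force: [5.2, 0.5, -6.4]
finger_gap: 11.0
```

```bash
python3 - <<'E'
from h import *
w=st(); asc(w,358,384,250,300)
E
```

```text
5.37 [526.7 174.3 206.1] [-89.99   0.     9.43] F [ 4.96  0.49 -7.53  0.08 -0.55  0.  ] 11.2
    col 250
358 %*=:...........::::::::::::::::::........:--=*#%%@
359 %*-:.....................................:--=*#%%%
360 %*=:....:....:::::::::::::::::::....:....:--=*#%%%
361 %*=:...:::..:==================-:..:::...:--=*#%%%
362 %*=:..::--..:+*+++++++++++*****=:  :::...:--=*#%%@
363 %*=::.::--. -+***+++*********#*+:  .::...:--=*%%%%
364 %*=:..::--..-+***+++*********#*+:  .::...:--=*%%%%
365 %*=:..::--..-+***+++*********#*+-  .::...::-=*%%@@
366 %*=:..::--..-+***++++********#*+-  .::..::::=*%%%@
367 %*=:..::--..-****++++********#*+-  .:::.::::-*%%%@
368 %*=:..::--..-+***++++********##+-  .::..::::-+#%%@
369 %*=:..::--..-****++++*********#+-  .::..::::-+#%%%
370 %*-:...:--::=***+++++*********#*-. .::..::-:-+#%%%
371 #+-:...:--::=***++++++********#*-. .::..::-::+#%%%
372 #+-:...:--::=***+++++*********#*-. .::..::-::=#%%%
373 #+-:...:--::=***+++++*********#*-..:-:..::-::=#%%%
374 #=-:...:--::=*#*+=++++********#*-..-=-:.::-:.-*%@@
375 *=::...:--::=*#*+=++++**********-..-==-::--:.-*%@@
376 *-::...:--::=*#*+=++++**********-..-++=-===:.-*%%%
377 *-::...:--::+*#*==++++**********=..-+++====. :*%@%
378 *=-::..:----+*#*+=++++**********=::=+++==+=:.-*%%%
379 #*+=--:--==+*##**++++++**********+=++++++*+==+#%%%
380 %%##*++++***##*****++++*****************######%%%%
381 %%%%%%#########****++++*******#########%%%%%%%%%%%
382 %%%%%%%%%%%%%%####*********####%%%%%%%%%%%%%%%%%%%
383 %%%%%%%%%%%%%%%%%%%########%%%%%%%%%%%%%%%%%%%%%%%
```

Request:
move_arm(motion="0.1 0.02 0 0 0 0; 0.2 0.03 0 0 0 0; 0.3 0.05 0 0 0 0; 0.3 0.05 0 0 0 0; 0.3 0.05 0 0 0 0")

```text
time: 5.78
tool_pos: [529.3, 174.7, 206.3]
tcp_rot: [-90.0, 0.1, 9.4]
ft_force: [-3.6, 0.1, -0.5]
finger_gap: 11.0
```

```bash
python3 - <<'E'
from h import *
w=st(); asc(w,358,384,250,300,2)
E
```

```text
5.98 [529.5 174.7 206.3] [-9.00e+01  3.00e-02  9.42e+00] F [-3.75 -0.88 -1.39 -0.15  0.99  0.01] 10.9
    col 250
358 %*=:.....................................:--=*#%%@
360 %*=:...:::..:-==----------=====-:..:::...:--=*%%%%
362 %*=:...:--..-+***++++**********+-  .::...:--=*#%%%
364 %*=:...:--..-+***++++***********-. .::...:--=*%%%%
366 %*=:...:--..-+*#**+++***********-. .::...::-=*%%%%
368 %*=:...:--..-+##**++++**********-. .::...:::-+#%@%
370 #+-:...:--:.=*#**+++++**********=. :--:::----+#%%%
372 #+-:...:--::=*#*+=++++**********=. :=+=====-:=#%@@
374 *=::...:--::=*#*+==++++*********=. :=++==+=:.-*%%%
376 *-::...:--::+*#*=-=++++*********=:.-+++==+=:.-*%%%
378 *=-::..:-==+*##**++++++**********+=+++++++=:.-*%%%
380 %%##*++++*********+++++************+****######%%%%
382 @%%%%%%%%%%%%###***********####%%%%%%%%%%%%%%%%%%%
```

Request:
move_arm(motion="0.02 0.01 0.1 0 0 0; 0.04 0.03 0.2 0 0 0; 0.06 0.04 0.3 0 0 0; 0.08 0.05 0.4 0 0 0; 0.1 0.06 0.5 0 0 0; 0.1 0.06 0.5 0 0 0; 0.1 0.06 0.5 0 0 0")

```text
time: 6.57
tool_pos: [530.9, 175.3, 211.4]
tcp_rot: [-90.0, -0.0, 9.4]
ft_force: [-3.1, -1.0, -3.1]
finger_gap: 10.9
```

```bash
python3 - <<'E'
from h import *
w=st(); asc(w,358,384,250,300,2)
E
```

```text
6.77 [530.8 175.3 211.4] [-9.00e+01 -1.00e-02  9.42e+00] F [-3.18 -0.39 -3.18 -0.18  0.84 -0.02] 11.4
    col 250
358 %*=:...::-::-==================-.  .::...:--=*#%%%
360 %*=:...:----=*****+++********#*=.  .::...:--=*#%%%
362 %*=:...:----+****+++++*********+:  .::...::-=*%@@%
364 #+-:...:----+**+++++++*********+:  .::...:--=*%%%@
366 %*=::..::---+**+==++++*********+:  .::...:--=*%%%@
368 #+=::..::--=*#*+===+++*********+:  :==-::---=*#%%%
370 #=-::..::--=*#*+=-=++++********+-  :=++====--+#%%@
372 *=:::..:---=*#*+=-=++++********+-  :=++==+=-:=#%%%
374 *-:::..:-=+**#*+=-=++++********+-..-+++==+=:.-*%@@
376 +:.::..:-=+********++++**********++++++====:.-*%%%
378 *-::::::-=++++++++++++++********++==--====-::-*%@%
380 %###**++++===------=++++********+=---==+***##%%@@%
382 %%%%%%%%%%%%##*+++++*******####%####%%%%%%%%%@%%%%
```

Request:
move_arm(motion="0.02 0.01 0.1 0 0 0; 0.04 0.03 0.2 0 0 0; 0.06 0.04 0.3 0 0 0; 0.08 0.05 0.4 0 0 0; 0.1 0.06 0.5 0 0 0; 0.12 0.07 0.6 0 0 0; 0.12 0.07 0.6 0 0 0; 0.12 0.07 0.6 0 0 0")

```text
time: 7.43
tool_pos: [532.3, 176.0, 217.6]
tcp_rot: [-90.0, -0.0, 9.4]
ft_force: [-0.4, 0.4, -3.3]
finger_gap: 11.2
```

```bash
python3 - <<'E'
from h import *
w=st(); asc(w,346,384,250,300,2)
E
```

```text
7.63 [532.  176.  217.2] [-90.     0.     9.42] F [ 0.19  0.11 -3.84 -0.    0.05 -0.01] 11.3
    col 250
346 %%%##%%#******+++++++++++++++++++++***#%%%##%%%%%%
348 %%%##%%#++****++*+++++++++++++++++***+*#%###%%%@@@
350 %%*=----=+*****+*+++++++++++++++++**+=:---=+#%%%@@
352 %%*-...:-=***+++++++++++++++++++++**+-:..:-+#%%%%%
354 %#+-...:-=++++++++++++++++++++++++*+=::..:-+#%%%%%
356 %#=:......::-=====================-::...::-=*#%%%@
358 %*=:.....................................::-=*#%%%
360 %*=:...::--==+=----============:.  .::...::-=*#%%%
362 %*=:...:--=+*#*=-=+++**********-.  .::...:--=*#%%%
364 %*=:...:--=+*#*=--++++*********-.  .::...:--+*%%%%
366 %*=::..:-=+*##*=--=+++*********-.  .::...:-=+#%@%%
368 #+-:::::-=+*###=--=++++********-.  .-:::--===*#%%%
370 #=-::..::=*#%%#+-:-+++*********=:  :==--=+===+#%%%
372 *=:::..:-=*%@@#+-:-=+++**********=:-=++====--=#%@@
374 *-:::..:-=*#@@#+-:-=++++*******##%#*+++====-:-#%%%
376 +:.::..::=*#%%#+---=++++********#%%*++++=+=-.-*%%%
378 *-:::..:-=*####***++++++********##*+=---===-:-*%%%
380 %%##*+++++***+++++++++++**********++===++*###%%%%%
382 %%%%%%%%%%%%%###***+*******####%%%%%%%%%%%@%%%%%%%
```

Request:
move_arm(motion="0.02 0.02 0.1 0 0 0; 0.04 0.03 0.2 0 0 0; 0.06 0.04 0.3 0 0 0; 0.08 0.06 0.4 0 0 0; 0.1 0.07 0.5 0 0 0; 0.12 0.09 0.6 0 0 0; 0.14 0.1 0.7 0 0 0; 0.16 0.11 0.8 0 0 0; 0.16 0.11 0.8 0 0 0; 0.16 0.11 0.8 0 0 0")

```text
time: 8.47
tool_pos: [533.6, 177.1, 225.4]
tcp_rot: [-90.0, -0.0, 9.4]
ft_force: [0.4, 0.1, -3.3]
finger_gap: 11.2
```

```bash
python3 - <<'E'
from h import *
w=st(); asc(w,346,384,250,300,2)
E
```

```text
8.67 [533.5 177.  225.2] [-9.00e+01  1.00e-02  9.42e+00] F [-0.31  0.13 -2.93  0.01  0.02  0.  ] 11.2
    col 250
346 %@%%%%%#*****+++++++++++++++++++++****#%%%##%%%%%%
348 %%%##%%#++****++++++++++++++++++++***+*#%###%%%%%%
350 %%#=----=+****++++++++++++++++++++**+=::--=+#%%%%%
352 %%*-...:-+****++++++++++++++++++++**+-:..:-+#%%%%%
354 %#+-...:-=++**++++++++++++++++++++*+=:...:-+#%%%%@
356 %#=:......::-=====================-::....:-=*#%%%%
358 %*=:.....................................::-=*#%%@
360 %*=:...::-=+++-::--===========-.   .::...:--=*#%%%
362 %*=:...:-=*%%#+-:-=+++*********+-. .:::..:--=*#%%%
364 %*=:...::=*%%#+-:-=++++*******#%#+:::::.::-=+*%%%%
366 %*=:...::=*%@%+-::=++++*******##%#+=-:..:-==+#%%%%
368 #+-::..::=*%@@#*=-=++++********#%%%#+==--====*%%%%
370 #=-::..:-=*%@@@%%#**+++********#%%%#*++======+#%@%
372 *=-::..::=*%@@@@@%#*+++********#%%%#*++====--=#%@@
374 *-:::..::=*%%%%%%%#*+++********##%%#*++==+=-:-*%@%
376 +:.::..:-=*########*++++********#%%#*++==+=-:-*%@@
378 *-::::.:-=**######**++++*********#**+++==++-:=*%%%
380 %%##*+++++****++++++++++***********++***#####%%%%%
382 %%%%%%%%%%%%%###**++*******####%%%%%%%%%%%%%%%%%%%
```

Request:
move_arm(motion="0.02 0.02 0.1 0 0 0; 0.04 0.03 0.2 0 0 0; 0.06 0.04 0.3 0 0 0; 0.08 0.06 0.4 0 0 0; 0.1 0.07 0.5 0 0 0; 0.12 0.09 0.6 0 0 0; 0.14 0.1 0.7 0 0 0; 0.16 0.11 0.8 0 0 0; 0.16 0.11 0.8 0 0 0; 0.16 0.11 0.8 0 0 0")

```text
time: 9.5
tool_pos: [535.2, 178.2, 233.4]
tcp_rot: [-90.0, -0.0, 9.4]
ft_force: [0.3, 0.3, -3.6]
finger_gap: 11.4
```

```bash
python3 - <<'E'
from h import *
w=st(); asc(w,346,384,250,300,2)
a=snap('scene','s4');t=snap('top','t4')
print(blobs(a,(0,130,60),(10,255,255),3),blobs(t,(0,100,50),(10,255,255),3))
d=cv2.resize(a['im'][170:245,310:365],None,fx=7.5,fy=7.5,interpolation=cv2.INTER_CUBIC);c=cv2.resize(w['im'][335:390,240:305],None,fx=5.8,fy=5.8,interpolation=cv2.INTER_CUBIC)
h=max(c.shape[0],d.shape[0]);f=lambda I:cv2.copyMakeBorder(I,0,h-I.shape[0],0,0,cv2.BORDER_CONSTANT)
o=cv2.convertScaleAbs(np.hstack([f(d),f(c)]),alpha=1.5);print(o.shape,d.shape);cv2.imwrite('pics/c4.png',o)
E
```

```text
9.7 [535.1 178.1 233.2] [-9.00e+01  1.00e-02  9.41e+00] F [-0.34  0.24 -3.45 -0.   -0.    0.03] 11.4
    col 250
346 %%%%%%%#*****+++*+++++++++++++++++****#%%%##%%%%%%
348 %%%##%%#++****++++++++++++++++++++***+*#%###%%%%%%
350 %%*=----=+****++++++++++++++++++++**+=:---=+#%%%%%
352 %%*-...:-=***+++++++++++++++++++++**+-:..:-+#%%%@@
354 %#+-...:-=++++++++++++++++++++++++++=::..:-+#%%%%%
356 %#=:......::-=====================-::....:-=*#%%%%
358 %*=:....................................:::-=*#%%%
360 %*=:...::-=+++++++============++++-:::...::-=*%%%%
362 %*=:...:-=*%@@@%%#*+++********#%%%*=-:...::-=*%%%%
364 %*=:...:-=*%%%%%##*+++********#%%%*+=-:..:-=+*%%%%
366 %*=:...::=+#######*++++********#%%#*++=--===+#%%%%
368 #+-::.::-=*#######*++++********#%%%*+++======*#%%%
370 #=-::::::=+######***++++*******#%%%*+++======+#%@@
372 *=:::..::=+*#*******++++*******##%%*+++++==--=#%@@
374 *-:::..::=+*#*******+++*********#%%#*++====-:-*%%%
376 +:.::..::=+*######**++++********###*+++==+=-.-*%@%
378 *-:::..::=+*##***#**++++*********#**+++==++-:=*%@@
380 %###*+++=++**+++++++++++***********+****#####%%%%%
382 %%%%%%%%%%%%%###**+++******####%%%%%%%%%%%%@%%%%%%
[([336, 210, 5, 5, 16], [338.2, 211.7])] []
(562, 789, 3) (562, 412, 3)
```

View pics/c4.png

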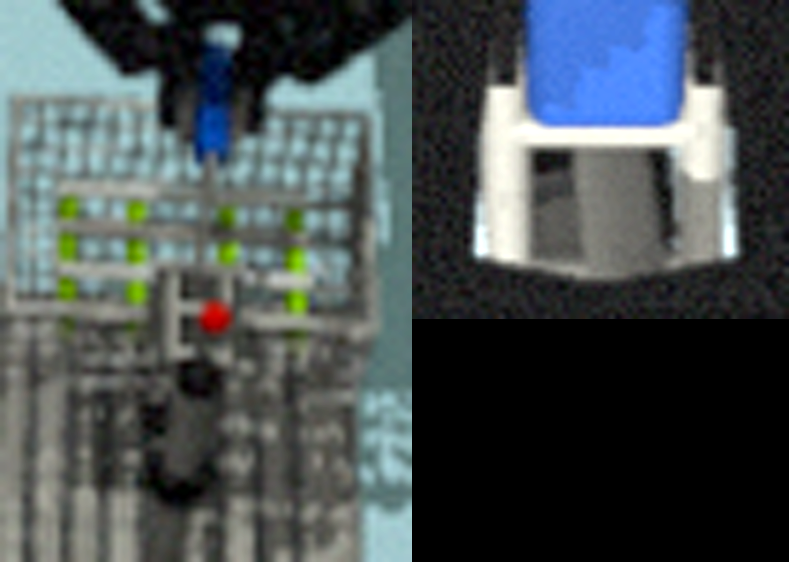

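Request:
move_arm(motion="-0.01 0.06 0 0 0 0; -0.02 0.13 0 0 0 0; 0.08 0.15 0 0 0 0; 0.18 0.16 0 0 0 0; 0.28 0.18 0 0 0 0; 0.33 0.19 0 0 0 0; 0.33 0.19 0 0 0 0; 0.33 0.19 0 0 0 0")

```text
time: 10.47
tool_pos: [538.5, 180.0, 233.3]
tcp_rot: [-90.0, 0.0, 9.4]
ft_force: [-0.1, 0.2, -3.8]
finger_gap: 11.0
```

```bash
python3 - <<'E'
from h import *
w=st()
E
```

```text
10.67 [538.4 180.  233.3] [-90.     0.     9.42] F [-0.3  -0.1  -2.92  0.01  0.02  0.  ] 11.3
```

Request:
move_arm(motion="-0.1 -0.02 0 0 0 0; -0.2 -0.03 0 0 0 0; -0.3 -0.05 0 0 0 0; -0.4 -0.06 0 0 0 0; -0.5 -0.08 0 0 0 0; -0.6 -0.1 0 0 0 0; -0.7 -0.11 0 0 0 0; -0.7 -0.11 0 0 0 0; -0.7 -0.11 0 0 0 0")

```text
time: 11.42
tool_pos: [532.0, 179.0, 233.4]
tcp_rot: [-90.0, -0.1, 9.4]
ft_force: [4.7, 1.1, -5.7]
finger_gap: 10.9
```

```bash
python3 - <<'E'
from h import *
w=st()
E
```

```text
11.62 [532.  179.  233.4] [-9.00e+01 -6.00e-02  9.41e+00] F [ 4.72  1.01 -5.6   0.16 -0.8   0.01] 11.0
```

Request:
move_arm(motion="0.05 0.01 0 0 0 0; 0.1 0.02 0 0 0 0; 0.15 0.02 0 0 0 0; 0.15 0.02 0 0 0 0")

```text
time: 11.95
tool_pos: [532.7, 179.1, 233.2]
tcp_rot: [-90.0, 0.0, 9.4]
ft_force: [0.5, 0.7, -2.9]
finger_gap: 11.0
```

```bash
python3 - <<'E'
from h import *
w=st()
E
```

```text
12.15 [532.8 179.1 233.2] [-9.00e+01  2.00e-02  9.42e+00] F [ 0.25 -0.35 -3.18 -0.02 -0.05  0.01] 11.4
```

Request:
move_arm(motion="0.15 0.02 0 0 0 0; 0.3 0.05 0 0 0 0; 0.45 0.07 0 0 0 0; 0.55 0.09 0 0 0 0; 0.65 0.1 0 0 0 0; 0.7 0.11 0 0 0 0; 0.7 0.11 0 0 0 0; 0.7 0.11 0 0 0 0")

```text
time: 12.82
tool_pos: [539.9, 180.2, 233.2]
tcp_rot: [-90.0, 0.0, 9.4]
ft_force: [-0.7, -0.0, -3.0]
finger_gap: 11.3
```

```bash
python3 - <<'E'
from h import *
w=st()
E
```

```text
13.02 [539.9 180.2 233.3] [-9.00e+01  1.00e-02  9.42e+00] F [-0.58 -0.23 -2.92 -0.02  0.13 -0.02] 11.3
```

Request:
move_arm(motion="-0.15 -0.02 0 0 0 0; -0.3 -0.05 0 0 0 0; -0.37 -0.06 0 0 0 0; -0.39 0.04 0 0 0 0; -0.4 0.14 0 0 0 0; -0.42 0.24 0 0 0 0; -0.43 0.29 0 0 0 0; -0.43 0.29 0 0 0 0; -0.43 0.29 0 0 0 0")

```text
time: 13.77
tool_pos: [535.7, 183.2, 233.3]
tcp_rot: [-90.0, 0.0, 9.4]
ft_force: [0.8, 0.4, -2.8]
finger_gap: 10.9
```

```bash
python3 - <<'E'
from h import *
w=st();asc(w,356,370,250,300,2)
E
```

```text
13.97 [535.7 183.1 233.3] [-90.    -0.     9.42] F [ 0.21  0.37 -3.08 -0.    0.03  0.01] 11.2
    col 250
356 %#=:......:--=====================-::....::=+#%%%%
358 %#=:.....................................::-=*#%%%
360 %#=:...::-=============++++=:.     .::...::-=*#%%%
362 %#=:...:-=+**+********##%@%*-      .::...:--=*%%%%
364 %#=:...:-=+*+++*******##%@%*-      .::...:-=+*%%%%
366 %#=:...:-=+*+++********#%@%#=.     :--:..:--+*%%@%
368 %#=:...:-=+*+++********#%%%#=.     :=-:..::-=*#%%%
```

Request:
move_arm(motion="0.02 -0.1 0 0 0 0; 0.03 -0.2 0 0 0 0; 0.05 -0.3 0 0 0 0; 0.06 -0.4 0 0 0 0; 0.08 -0.5 0 0 0 0; 0.1 -0.6 0 0 0 0; 0.11 -0.7 0 0 0 0; 0.11 -0.7 0 0 0 0; 0.11 -0.7 0 0 0 0")

```text
time: 14.72
tool_pos: [536.8, 176.1, 233.3]
tcp_rot: [-90.0, -0.0, 9.4]
ft_force: [0.3, 0.4, -3.2]
finger_gap: 11.2
```

```bash
python3 - <<'E'
from h import *
w=st();asc(w,356,370,250,300,2)
E
```

```text
14.92 [536.8 176.2 233.3] [-90.    -0.     9.42] F [-0.05  0.17 -3.14  0.03 -0.02  0.03] 11.4
    col 250
356 %#=:......::-=====================--:....:-=*#%%%%
358 %*=:.....................................::-=*#%%@
360 #+-:...::-=++++++++++=============+=-:...::-=*#%%%
362 #+-:...::=*%@%%%%%%%#**+++********#*=:...:--=*#%%%
364 #+-::..::=*#%########**+++********#*=:::--==+*%%%%
366 %*=::..:-=*###########*++++**********=======+#%%%@
368 #+=:::::-=+##########**++++**********++======*#%%%
```

Request:
move_arm(motion="-0.02 0.15 0 0 0 0; -0.05 0.3 0 0 0 0; -0.06 0.35 0 0 0 0; -0.03 0.38 0.15 0 0 0; 0 0.4 0.3 0 0 0; 0.02 0.43 0.45 0 0 0; 0.04 0.45 0.6 0 0 0; 0.08 0.48 0.8 0 0 0; 0.08 0.48 0.8 0 0 0; 0.08 0.48 0.8 0 0 0")

```text
time: 15.75
tool_pos: [537.8, 181.0, 241.6]
tcp_rot: [-90.0, -0.0, 9.4]
ft_force: [0.2, 0.1, -2.7]
finger_gap: 11.1
```

```bash
python3 - <<'E'
from h import *
w=st();asc(w,356,370,250,300,2)
E
```

```text
15.95 [537.5 180.9 241.1] [-9.00e+01  1.00e-02  9.42e+00] F [-0.19 -0.23 -3.32 -0.02 -0.01 -0.  ] 10.9
    col 250
356 %#=:......::-=====================-::....::=*#%%%%
358 %#=:.....................................::-=*#%%%
360 %#=:...::-==================+++-.  .::...::-=*#%%%
362 %#=::.::-=+*#***++++********#%%+:  .::...::-=*#%%%
364 %#=::.:::=+******+++********###+.  .::...:--+*%%%%
366 %#=:...::=+******+++********##+:   :--:.::--+#%%%%
368 %#=::..::=+*###**+++**********-    :==::::--=*%%%%
```

Request:
move_arm(motion="0.02 0.02 0.1 0 0 0; 0.03 0.03 0.2 0 0 0; 0.05 0.05 0.3 0 0 0; 0.07 0.06 0.4 0 0 0; 0.07 0.06 0.4 0 0 0; 0.07 0.06 0.4 0 0 0")

```text
time: 16.45
tool_pos: [538.4, 181.6, 245.5]
tcp_rot: [-90.0, -0.0, 9.4]
ft_force: [-0.2, -0.5, -3.6]
finger_gap: 11.3
```

```bash
python3 - <<'E'
from h import *
w=st();asc(w,356,370,250,300,2)
E
```

```text
16.65 [538.2 181.5 245.2] [-9.00e+01  1.00e-02  9.42e+00] F [ 0.46 -0.15 -3.37 -0.02  0.01 -0.01] 11.2
    col 250
356 %#=:......::-=====================-::....:-=*#%%%%
358 %#=:.....................................::-=*#%%@
360 %#=:...::-==================+=-.   .:::..::-=*#%%@
362 %#=:...::=+*##**+++********##+:    .::...::-=*#%%%
364 %#=:...::=+**#***+***********-.    .::...::-+*%%%%
366 %#=::.::-=+*###**+**********+:     .::...:-=+#%%%%
368 #+-::::::=+**#**************+-.    :-:...:--=*#%%%
```

Request:
move_arm(motion="0.02 -0.03 0.1 0 0 0; 0.04 -0.02 0.2 0 0 0; 0.06 0 0.3 0 0 0; 0.06 0 0.3 0 0 0; 0.06 0 0.3 0 0 0")

```text
time: 17.07
tool_pos: [539.0, 181.6, 248.5]
tcp_rot: [-90.0, -0.0, 9.4]
ft_force: [-0.1, 0.1, -3.5]
finger_gap: 11.3
```

```bash
python3 - <<'E'
from h import *
w=st();asc(w,356,370,250,300,2)
E
```

```text
17.27 [538.8 181.5 248.2] [-9.00e+01  1.00e-02  9.42e+00] F [ 0.01  0.44 -3.22 -0.02  0.02  0.02] 11.4
    col 250
356 %#=:....::::-=====================-::....::=*#%%%%
358 %#=:.....................................::-=*#%%%
360 %#=:...::-===================:.    .::...:--=*#%%%
362 %#=:...:-=+*###*************+-     .:::.:::-=*#%%%
364 %*=:...:-=+***********######*=.    .::...::-+*%%%%
366 %*=:...:-=+*##****###%%%%%%%#*-.   .::...:-=+#%%%%
368 #+-::..::=+*#*####%%########%##+:  .::...:--=*%%@@
```

```bash
python3 - <<'E'
from h import *
w=st(1);im=w['im'].astype(int)
for y in range(358,382,2): print(y,''.join('R' if im[y,x,2]>1.6*im[y,x,1]+15 else ('w' if im[y,x].sum()>480 else '.') for x in range(250,300)))
E
```

```text
17.32 [538.8 181.5 248.2] [-9.00e+01  1.00e-02  9.42e+00] F [-0.81 -0.06 -4.02  0.   -0.03 -0.02] 11.1
358 ....w..wwwwwwwwwwwwwwwwwwwwwwwwwwwwwwwwww.........
360 ....www.......................wwwwww..............
362 ....www.......................wwwwww..w...........
364 .....ww.......................wwwwww..w...........
366 ....www.............RRRRRRRR...wwwww..www.........
368 .....ww...........RRRRRRRRRRRRR.www...www.........
370 .....ww.........RRRRRRRRRRRRRRRR..w...www.........
372 .....ww........RRRRRRRRRRRRRRRRRR.w...www.........
374 .ww............RRRRRRRRRRRRRRRRRR.....www...w.....
376 .ww..ww........RRRRRRRRRRRRRRRRRRR....www...w.....
378 .ww..ww........RRRRRRRRRRRRRRRRRRR....www...w.....
380 ...............RRRRRRRRRRRRRRRRRR.................
```

Request:
move_arm(motion="0 0.04 0 0 0 0; 0 0.04 0.1 0 0 0; 0 0.05 0.2 0 0 0; 0 0.05 0.3 0 0 0; 0 0.05 0.3 0 0 0; 0 0.05 0.3 0 0 0")

```text
time: 17.82
tool_pos: [539.0, 182.1, 251.5]
tcp_rot: [-90.0, -0.0, 9.4]
ft_force: [-0.5, 0.0, -3.2]
finger_gap: 11.3
```

```bash
cat >> h.py <<'E'
def red(w):
    im=w['im'].astype(int)
    for y in range(358,382,2): print(y,''.join('R' if im[y,x,2]>1.6*im[y,x,1]+15 else ('w' if im[y,x].sum()>480 else '.') for x in range(250,300)))
E
python3 - <<'E'
from h import *
red(st())
E
```

```text
18.02 [538.8 182.  251.3] [-90.     0.     9.42] F [ 0.03  0.01 -3.26  0.01  0.02  0.01] 11.4
358 ....wwwwwwwwwwwwwwwwwwwwwwwwwwwwwwwwwwwww.........
360 ....w........................wwwwwww..www.........
362 ....www.............RRRRRRRR..wwwwww..ww..........
364 ....www..........RRRRRRRRRRRRR.wwwww..www.........
366 .....ww.........RRRRRRRRRRRRRRR..www..www.........
368 .....ww........RRRRRRRRRRRRRRRRR.www..www.........
370 ....www.......RRRRRRRRRRRRRRRRRRR.ww..www.........
372 .....ww.......RRRRRRRRRRRRRRRRRRR.ww...ww.........
374 .ww..ww.......RRRRRRRRRRRRRRRRRRR.ww...ww...w.....
376 .ww............RRRRRRRRRRRRRRRRR.www..www...w.....
378 .ww............RRRRRRRRRRRRRRRRR......ww....w.....
380 ..................RRRRRRRRRRRR....................
```

Request:
move_arm(motion="0 0 0.1 0 0 0; 0 0 0.2 0 0 0; 0 0 0.3 0 0 0; 0 0 0.4 0 0 0; 0 0 0.4 0 0 0; 0 0 0.4 0 0 0")

```text
time: 18.52
tool_pos: [539.0, 182.1, 255.5]
tcp_rot: [-90.0, -0.0, 9.4]
ft_force: [0.1, 0.8, -3.8]
finger_gap: 11.5
```

```bash
python3 - <<'E'
from h import *
red(st())
E
```

```text
18.72 [538.8 182.  255.2] [-9.00e+01  1.00e-02  9.42e+00] F [-0.33 -0.14 -3.14  0.02  0.03  0.01] 11.2
358 .....wwwwwwwwwwwwwwwwwwwwwwwwwwwwwwwwww...........
360 ....www.........................wwww...ww.........
362 ....www........RRRRRRRRRRRRRRRR..www..www.........
364 .....ww.......RRRRRRRRRRRRRRRRRR.www..www.........
366 .....ww.......RRRRRRRRRRRRRRRRRR..ww..www.........
368 ..............RRRRRRRRRRRRRRRRRRR.ww..ww..........
370 ...............RRRRRRRRRRRRRRRRR.www...ww.........
372 .....ww........RRRRRRRRRRRRRRRR.wwww..ww..........
374 .ww..ww.........RRRRRRRRRRRRRR.wwwww....w...w.....
376 .ww..ww............RRRRRRRR.wwwwwwww..ww....w.....
378 .ww..ww...............................www...w.....
380 ..................................................
```

Request:
move_arm(motion="0 0 0.1 0 0 0; 0 0 0.2 0 0 0; 0 0 0.3 0 0 0; 0 0 0.4 0 0 0; 0 0 0.5 0 0 0; 0 0 0.5 0 0 0")

```text
time: 19.22
tool_pos: [539.0, 182.1, 260.7]
tcp_rot: [-90.0, -0.0, 9.4]
ft_force: [-0.9, -0.3, -3.5]
finger_gap: 11.2
```

Request:
move_arm(motion="0 0 0.2 0 0 0; 0 0 0.4 0 0 0; 0 0 0.6 0 0 0; 0 0 0.8 0 0 0; 0 0 1.0 0 0 0; 0 0 1.2 0 0 0; 0 0 1.2 0 0 0")

```text
time: 19.8
tool_pos: [539.1, 182.1, 273.0]
tcp_rot: [-90.0, -0.1, 9.4]
ft_force: [-0.4, -0.2, -3.4]
finger_gap: 11.3
```

```bash
python3 - <<'E'
from h import *
red(st())
# box from rim outer corners z=42
a=load('scene');t=load('top')
Q={'top':(t,[(305+(x-360)/4.5,150+y/4.5) for x,y in [(417,85),(632,56),(656,214),(440,243)]]),'sc':(a,[(170+x/4.5,195+y/4.5) for x,y in [(85,43),(300,68),(275,213),(42,190)]])}
for k,(s,p) in Q.items():
    P=np.array([onz(s,*q,42)[:2] for q in p]);print(k,P.round(1).tolist(),P.mean(0).round(1),[round(float(np.linalg.norm(P[i]-P[i-1])),1) for i in range(4)])
    c,wh,an=cv2.minAreaRect(P.astype(np.float32));print(c,wh,an)
E
```

```text
20.0 [538.8 182.  272.1] [-9.00e+01  1.00e-02  9.42e+00] F [ 0.22  0.46 -3.06 -0.03  0.02  0.02] 11.0
358 ....wwwwwwwwwwwwwwwwwwwwwwwwwwwwwwwwwwwww.........
360 .....ww..................wwwwwwwwwww..w...........
362 ....www...................wwwwwwwwww..www.........
364 ....www...................wwwwwwwwww...ww.........
366 ....www...................wwwwwwwwww..www.........
368 .....ww...................wwwwwwwwww..www.........
370 .....ww...................wwwwwwwwww..www.........
372 ......w...................wwwwwwwwww..www.........
374 .ww..ww...................wwwwwwwwww..www...w.....
376 .ww..ww...................wwwwwwwwww..www...w.....
378 .ww..ww...............................www...w.....
380 ..................................................
top [[672.4, -111.3], [690.6, -269.7], [573.6, -283.1], [555.5, -125.1]] [ 623.  -197.3] [117.6, 159.4, 117.7, 159.1]
(622.9817504882812, -197.22027587890625) (117.7315902709961, 159.38424682617188) 6.559590816497803
sc [[576.4, -276.5], [561.4, -120.3], [677.7, -104.0], [697.4, -264.5]] [ 628.2 -191.3] [121.7, 156.8, 117.5, 161.7]
(627.2136840820312, -191.64797973632812) (121.62618255615234, 161.70944213867188) 7.006789207458496
```

Request:
move_arm(motion="-0.5 -0.1 0 0 0 0; -1.5 -0.25 0.1 0 0 0; -3 -0.5 0.3 0 0 0; -5 -0.8 0.7 0 0 0; -7 -1.1 1.2 0 0 0; -9 -1.5 1.8 0 0 0; -10.5 -2.2 2.4 0 0 0; -11.2 -3.5 2.8 0 0 0; -11.2 -5 3 0 0 0; -10.5 -7 3 0 0 0")

```text
time: 20.83
tool_pos: [432.8, 112.4, 303.3]
tcp_rot: [-90.0, -0.1, 9.5]
ft_force: [1.0, -0.5, -2.7]
finger_gap: 11.5
```

Request:
move_arm(motion="1 -1.8 0 0 0 0; 2.5 -3.6 0 0 0 0; 4.5 -5.2 0 0 0 0; 6.5 -6.8 0 0 0 0; 8.5 -8 0 0 0 0; 10.5 -9 0 0 0 0; 12.5 -9.8 0 0 0 0; 14.5 -10.3 0 0 0 0; 15.4 -10.5 0 0 0 0; 15.6 -10.6 0 0 0 0")

```text
time: 21.67
tool_pos: [590.6, 5.5, 301.4]
tcp_rot: [-90.0, 0.1, 9.4]
ft_force: [-0.2, -0.1, -2.5]
finger_gap: 11.6
```

```bash
python3 - <<'E'
from h import *
st(2);w=snap('wrist','w5')
cv2.imwrite('pics/w5b.png',cv2.convertScaleAbs(w['im'],alpha=1.4))
E
```

```text
21.77 [589.5   5.9 301.8] [-8.998e+01  7.000e-02  9.400e+00] F [-1.14  0.36 -3.47 -0.01  0.06 -0.02] 11.0
```

View pics/w5b.png

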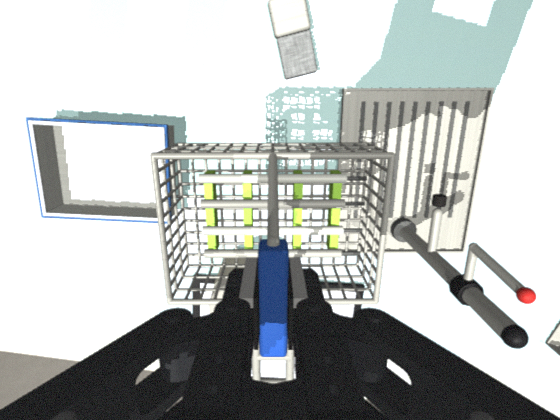

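Request:
move_arm(motion="0 0.7 0 0 0 0; 0 1.6 0 0 0 0; 0 2.2 0 0 0 0; 0 2.3 0 0 0 0; 0 2.3 0 0 0 0; 0 2.3 0 0 0 0")

```text
time: 22.32
tool_pos: [589.7, 29.4, 302.4]
tcp_rot: [-90.0, -0.0, 9.5]
ft_force: [-0.1, -0.1, -3.0]
finger_gap: 11.2
```

```bash
python3 - <<'E'
from h import *
st(2);w=snap('wrist','w6');im=w['im']
m=cv2.inRange(cv2.cvtColor(im,cv2.COLOR_BGR2HSV),(95,80,40),(130,255,255));m[:, 200:]=0;m[300:]=0
ys,xs=np.nonzero(m);print(len(xs),xs.min(),xs.max(),ys.min(),ys.max())
P=np.array([onz(w,x,y,42)[:2] for x,y in zip(xs,ys)]).astype(np.float32)
print(cv2.minAreaRect(P))
np.save('pics/boxP.npy',P)
# per edge fits
th=np.radians(6.7)
for it in range(3):
    ex=np.array([np.cos(th),np.sin(th)]);ey=np.array([-ex[1],ex[0]]);u=P@ex;v=P@ey
    ul,uh=np.percentile(u,1),np.percentile(u,99);vl,vh=np.percentile(v,1),np.percentile(v,99)
    res={}
    for n,k,a,b in(('x-',abs(u-ul)<4,v,u),('x+',abs(u-uh)<4,v,u),('y-',abs(v-vl)<4,u,v),('y+',abs(v-vh)<4,u,v)):
        k2=k&(a>np.percentile(a,12))&(a<np.percentile(a,88)) ;f=np.polyfit(a[k2],b[k2],1);res[n]=(f[0],b[k2].mean(),np.ptp(b[k2]),k2.sum(),np.ptp(a[k2]))
        print(n,np.round(np.degrees(f[0]),2),np.round(res[n][1:],1))
    print('size',res['x+'][1]-res['x-'][1],res['y+'][1]-res['y-'][1],'c',(ex*(res['x+'][1]+res['x-'][1])/2+ey*(res['y+'][1]+res['y-'][1])/2),np.degrees(th))
    th+=np.mean([-res['x-'][0],-res['x+'][0],res['y-'][0]*.6,res['y+'][0]*.6])*.9
E
```

```text
22.42 [589.8  29.  302.3] [-90.01   0.     9.42] F [ 0.08 -0.07 -2.53 -0.   -0.01  0.  ] 11.1
976 6 153 114 219
((623.4540405273438, -195.73526000976562), (121.10604858398438, 162.21900939941406), 6.482498645782471)
x- 0.17 [537.4   3.9 350.  152.6]
x+ 0.11 [655.9   3.4 192.  152.9]
y- -0.31 [-347.5    3.4  106.   117.7]
y+ -0.22 [-188.3    4.4  319.   117.9]
size 118.46719610155242 159.16594937289034 c [ 623.82895754 -196.44370871] 6.7
x- 0.03 [538.    3.7 350.  152.6]
x+ 0.0 [656.5   3.4 191.  152.8]
y- -0.24 [-346.     4.1  107.   117.7]
y+ -0.18 [-186.9    4.3  326.   117.9]
size 118.4747636119339 159.095038445056 c [ 623.82367203 -196.46153219] 6.564236801261927
x- -0.03 [538.3   3.6 350.  152.6]
x+ -0.05 [656.8   3.4 190.  152.7]
y- -0.25 [-345.3    4.2  108.   117.8]
y+ -0.13 [-186.3    4.4  327.   117.9]
size 118.47860915047193 159.06007087368238 c [ 623.81955029 -196.45437144] 6.49917650220765
```

```bash
python3 - <<'E'
from h import *
w=load('w6');s=readout.sense();T=s['tool_pos'];g=cv2.cvtColor(w['im'],cv2.COLOR_BGR2GRAY).astype(int)
print(T)
for c in (190,250,300,360): print(c,'rows136-166',g[136:166,c].tolist())
for r in (200,230): print(r,'L',g[r,148:175].tolist(),'R',g[r,372:400].tolist())
yaw=np.radians(9.42);R=np.array([[np.cos(yaw),np.sin(yaw)],[-np.sin(yaw),np.cos(yaw)]])
f=lambda u,v,dz:(R@(onz(w,u,v,T[2]+dz)[:2]-T[:2])).round(1)
print('front top rim',f(272,155,-53),'front bottom',f(272,145,-106),'loop fw',f(272.5,358,-19),'grip ends',f(273,240,-12),f(273,359,-12),'corners',f(153,155,-53),f(392,155,-53))
E
```

```text
[589.86651873  28.84932601 302.29604365]
190 rows136-166 [212, 212, 214, 213, 214, 214, 157, 85, 52, 46, 95, 166, 149, 101, 86, 115, 96, 120, 140, 166, 176, 151, 131, 179, 187, 177, 190, 194, 209, 215]
250 rows136-166 [212, 213, 214, 218, 222, 217, 160, 132, 163, 148, 127, 166, 149, 130, 103, 152, 117, 137, 164, 192, 189, 168, 152, 207, 220, 219, 220, 215, 213, 213]
300 rows136-166 [214, 222, 167, 149, 149, 147, 113, 74, 63, 66, 77, 82, 73, 104, 128, 157, 117, 139, 165, 190, 187, 170, 140, 118, 130, 131, 131, 129, 132, 122]
360 rows136-166 [126, 122, 121, 123, 123, 121, 104, 91, 80, 71, 69, 62, 60, 78, 83, 90, 90, 101, 110, 122, 113, 98, 95, 160, 136, 155, 192, 197, 198, 194]
200 L [167, 112, 108, 76, 39, 57, 75, 129, 154, 184, 167, 133, 107, 77, 62, 59, 64, 104, 135, 121, 103, 126, 158, 205, 220, 194, 180] R [160, 135, 98, 103, 93, 83, 98, 104, 94, 70, 56, 56, 72, 91, 102, 114, 106, 111, 159, 184, 189, 193, 189, 185, 170, 125, 98, 101]
230 L [221, 220, 219, 219, 221, 220, 219, 220, 219, 219, 195, 164, 172, 165, 137, 119, 86, 60, 71, 148, 166, 162, 131, 132, 200, 222, 190] R [169, 145, 142, 186, 182, 126, 78, 65, 63, 76, 91, 106, 113, 111, 94, 81, 67, 67, 66, 62, 67, 67, 64, 66, 61, 63, 77, 141]
front top rim [-49.2   0.1] front bottom [-48.9  -0. ] loop fw [63.1  0.3] grip ends [-13.3   0.6] [57.8  0.6] corners [-49.2 -68.4] [-49.2  69.2]
```

Request:
move_arm(motion="0.1 -0.7 0 0 0 -0.3; 0.4 -2.2 0 0 0 -0.7; 0.8 -4.5 0 0 0 -1.2; 1.2 -7.2 0 0 0 -1.8; 1.6 -10 0 0 0 -2.4; 2.1 -12.8 0 0 0 -2.9; 2.5 -15.6 0 0 0 -2.9; 2.9 -18.4 0 0 0 -2.9; 3.2 -20.6 0 0 0 -2.9; 3.4 -22 0 0 0 -2.9")

```text
time: 23.3
tool_pos: [623.5, -194.4, 301.9]
tcp_rot: [-90.0, 0.0, 6.4]
ft_force: [-0.2, 0.7, -3.1]
finger_gap: 11.1
```

Request:
move_arm(motion="0 -0.4 0 0 0 0; 0 -0.5 -1 0 0 0; 0 -0.5 -3 0 0 0; 0 -0.5 -5 0 0 0; 0 -0.5 -7 0 0 0; 0 -0.5 -9 0 0 0; 0 -0.5 -11 0 0 0; 0 -0.5 -12.5 0 0 0; 0 -0.5 -13.4 0 0 0; 0 -0.5 -13.4 0 0 0")

```text
time: 24.13
tool_pos: [622.2, -193.9, 164.8]
tcp_rot: [-89.8, 0.3, 6.6]
ft_force: [-0.2, 0.4, -3.6]
finger_gap: 11.3
```

```bash
python3 - <<'E'
from h import *
w=st(3);cv2.imwrite('pics/w7.png',w['im']);np.savez('pics/w7.npz',**w);a=snap('scene','s7');t=snap('top','t7')
c=cv2.resize(w['im'],None,fx=.9,fy=.9)[60:378,20:470];d=cv2.resize(a['im'][165:255,165:245],None,fx=4.2,fy=4.2,interpolation=cv2.INTER_CUBIC)
h=max(c.shape[0],d.shape[0]);f=lambda I:cv2.copyMakeBorder(I,0,h-I.shape[0],0,0,cv2.BORDER_CONSTANT)
cv2.imwrite('pics/c7.png',cv2.convertScaleAbs(np.hstack([f(c),f(d)]),alpha=1.4))
E
```

```text
24.28 [ 624.5 -195.6  169.5] [-9.004e+01 -8.000e-02  6.560e+00] F [ 0.44 -0.13 -2.93 -0.03 -0.02  0.01] 11.0
```

View pics/c7.png

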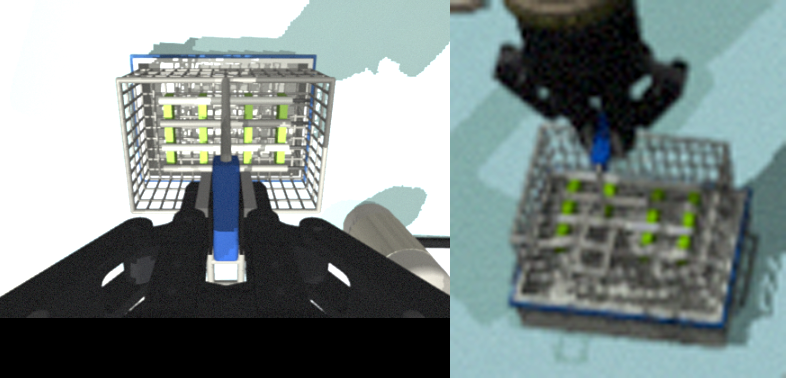

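```bash
python3 - <<'E'
from h import *
w=load('w7');m=cv2.inRange(cv2.cvtColor(w['im'],cv2.COLOR_BGR2HSV),(95,80,40),(130,255,255));m[145:]=0;m[:100]=0
m[:,:150]=0;m[:,390:]=0
ys,xs=np.nonzero(m);print(len(xs),xs.min(),xs.max())
P=np.array([onz(w,x,y,42)[:2] for x,y in zip(xs,ys)]);th=np.radians(6.5)
ex=np.array([np.cos(th),np.sin(th)]);ey=np.array([-ex[1],ex[0]]);c=np.array([623.8,-196.4])
u=(P-c)@ex;v=(P-c)@ey;print('front edge u',np.percentile(u,[2,25,50,75,98]).round(1),'(expect -61..-57)','v',np.percentile(v,[0,1,99,100]).round(1))
k=(u<-56);f=np.polyfit(v[k],u[k],1);print('yaw err',-np.degrees(f[0]),'mid u',u[k].mean(), (v[k].min()+v[k].max())/2)
s=readout.sense()['tool_pos'];print(s,(s[:2]-c)@ex,(s[:2]-c)@ey)
# basket front rim corners in tool
g=cv2.cvtColor(w['im'],cv2.COLOR_BGR2GRAY)
E
```

```text
870 166 373
front edge u [-60.2 -59.4 -58.6 -57.9 -50.1] (expect -61..-57) v [-80.9 -80.5  79.1  79.4]
yaw err -0.013831675518164865 mid u -58.897798170937655 -0.7595268657608187
[ 624.84053508 -196.08222779  170.20040952] 1.0698192093656151 0.1979376116999357
```

Request:
move_arm(motion="0 -0.1 -0.3 0 0 0; 0 -0.12 -0.8 0 0 0; 0 -0.12 -1.3 0 0 0; 0 -0.12 -1.8 0 0 0; 0 -0.12 -2.3 0 0 0; 0 -0.12 -2.6 0 0 0; 0 -0.12 -2.9 0 0 0; 0 -0.12 -3 0 0 0; 0 -0.12 -3 0 0 0")

```text
time: 25.13
tool_pos: [623.7, -197.1, 137.8]
tcp_rot: [-90.0, 0.0, 6.5]
ft_force: [-0.4, -0.6, -3.3]
finger_gap: 11.3
```

```bash
python3 - <<'E'
from h import *
w=st(4)
E
```

```text
25.33 [ 624.1 -197.2  138.7] [-9.002e+01 -3.000e-02  6.520e+00] F [-0.08  0.48 -2.69 -0.    0.02  0.  ] 11.3
```

Request:
move_arm(motion="0.05 0 -0.2 0 0 0; 0.05 0 -0.5 0 0 0; 0.05 0 -0.8 0 0 0; 0.05 0 -1.1 0 0 0; 0.05 0 -1.4 0 0 0; 0.05 0 -1.7 0 0 0; 0.05 0 -1.9 0 0 0; 0.05 0 -2.1 0 0 0; 0.05 0 -2.1 0 0 0; 0.05 0 -2.1 0 0 0")

```text
time: 26.17
tool_pos: [624.3, -197.1, 117.1]
tcp_rot: [-90.0, 0.0, 6.5]
ft_force: [-0.1, 0.6, -3.0]
finger_gap: 10.9
```

```bash
python3 - <<'E'
from h import *
w=st(4)
E
```

```text
26.37 [ 624.6 -197.2  117.6] [-9.001e+01 -3.000e-02  6.520e+00] F [ 0.12 -0.01 -3.11  0.01  0.02 -0.01] 11.0
```

Request:
move_arm(motion="0 0 -0.1 0 0 0; 0 0 -0.2 0 0 0; 0 0 -0.3 0 0 0; 0 0 -0.4 0 0 0; 0 0 -0.5 0 0 0; 0 0 -0.5 0 0 0; 0 0 -0.5 0 0 0")

```text
time: 26.95
tool_pos: [624.4, -197.3, 112.5]
tcp_rot: [-90.0, -0.0, 6.5]
ft_force: [-0.8, -1.1, -1.4]
finger_gap: 11.2
```

```bash
python3 - <<'E'
from h import *
w=st(4)
E
```

```text
27.15 [ 624.4 -197.3  112.4] [-9.001e+01 -1.000e-02  6.520e+00] F [-0.46 -0.9  -0.76 -0.06  0.15  0.02] 11.3
```

Request:
move_arm(motion="0 0 -0.05 0 0 0; 0 0 -0.1 0 0 0; 0 0 -0.1 0 0 0; 0 0 -0.1 0 0 0")

```text
time: 27.48
tool_pos: [624.6, -197.4, 112.5]
tcp_rot: [-90.0, -0.0, 6.5]
ft_force: [-3.7, -0.5, 6.1]
finger_gap: 11.3
```

```bash
python3 - <<'E'
from h import *
w=st(4)
E
```

```text
27.68 [ 624.6 -197.4  112.4] [-9.004e+01 -4.000e-02  6.520e+00] F [-3.8  -0.55  5.71  0.03  0.69  0.03] 10.9
```

Request:
move_arm(motion="-0.04 0 0.05 0 0 0; -0.08 -0.01 0.1 0 0 0; -0.08 -0.01 0.1 0 0 0; -0.08 -0.01 0.1 0 0 0")

```text
time: 28.02
tool_pos: [623.7, -197.2, 112.3]
tcp_rot: [-90.0, -0.0, 6.5]
ft_force: [-0.9, -0.7, -0.3]
finger_gap: 11.3
```

```bash
python3 - <<'E'
from h import *
w=st(4)
E
```

```text
28.22 [ 623.6 -197.2  112.2] [-9.00e+01 -1.00e-02  6.52e+00] F [-0.19 -0.54  0.03 -0.02 -0.09 -0.02] 11.0
```

Request:
move_arm(motion="0 0 -0.03 0 0 0; 0 0 -0.06 0 0 0; 0 0 -0.08 0 0 0; 0 0 -0.08 0 0 0; 0 0 -0.08 0 0 0")

```text
time: 28.63
tool_pos: [623.8, -197.3, 112.2]
tcp_rot: [-90.0, -0.0, 6.5]
ft_force: [-2.9, 0.0, 5.0]
finger_gap: 11.2
```

```bash
python3 - <<'E'
from h import *
w=st(4)
E
```

```text
28.83 [ 623.8 -197.3  112.2] [-9.002e+01 -3.000e-02  6.520e+00] F [-2.8   0.06  5.08  0.13  0.35 -0.05] 11.4
```

Request:
move_arm(motion="0 0 0.04 0 0 0; 0 0 0.06 0 0 0; 0 0 0.06 0 0 0")

```text
time: 29.08
tool_pos: [623.6, -197.3, 112.2]
tcp_rot: [-90.0, -0.0, 6.5]
ft_force: [-2.0, -0.1, 2.0]
finger_gap: 10.6
```

Request:
move_arm(motion="0 0 0 0 0 0; 0 0 0 0 0 0; 0 0 0 0 0 0; 0 0 0 0 0 0; 0 0 0 0 0 0; 0 0 0 0 0 0; 0 0 0 0 0 0", fingers=3.2, squeeze=20)

```text
time: 29.67
tool_pos: [623.6, -197.2, 112.0]
tcp_rot: [-90.0, 0.0, 6.5]
ft_force: [1.0, 0.0, 1.6]
finger_gap: 31.9
```

```bash
python3 - <<'E'
from h import *
w=st(3)
yaw=np.radians(6.52);T=readout.sense()['tool_pos']
m=cv2.inRange(cv2.cvtColor(w['im'],cv2.COLOR_BGR2HSV),(100,90,30),(130,255,255));n,l,s,c=cv2.connectedComponentsWithStats(m);print([(s[i].tolist(),c[i].round(1).tolist()) for i in range(1,n) if s[i,4]>200])
a=load('w7');m=cv2.inRange(cv2.cvtColor(a['im'],cv2.COLOR_BGR2HSV),(100,90,30),(130,255,255));n,l,s,c=cv2.connectedComponentsWithStats(m);print([(s[i].tolist(),c[i].round(1).tolist()) for i in range(1,n) if s[i,4]>200])
E
```

```text
29.82 [ 623.6 -197.3  112.1] [-90.    -0.     6.52] F [ 0.06  0.32  0.06  0.   -0.   -0.03] 32.1
[([143, 133, 260, 172, 2265], [270.7, 175.2]), ([258, 236, 30, 117, 3305], [272.6, 294.6])]
[([166, 127, 208, 20, 811], [265.4, 129.4]), ([257, 240, 33, 117, 3322], [272.9, 298.6])]
```

Request:
move_arm(motion="0 0 0.3 0 0 0; 0 0 0.8 0 0 0; 0 0 1.5 0 0 0; 0 0 2.5 0 0 0; 0 0 4 0 0 0; 0 0 6 0 0 0; 0 0 8 0 0 0; 0 0 10 0 0 0; 0 0 12 0 0 0; 0 0 14 0 0 0")

```text
time: 30.65
tool_pos: [623.7, -197.3, 254.6]
tcp_rot: [-90.0, -0.1, 6.5]
ft_force: [-0.0, -0.3, -0.4]
finger_gap: 31.9
```

Request:
move_arm(motion="-1 0.3 1 0 0 0; -3 0.8 2 0 0 0; -5 1 3 0 0 0; -6.5 1 3 0 0 0; -7 1 3 0 0 0; -7 1 3 0 0 0; -7 1 3 0 0 0")

```text
time: 31.23
tool_pos: [553.8, -187.3, 282.6]
tcp_rot: [-90.0, -0.0, 6.5]
ft_force: [-0.2, 0.1, -0.3]
finger_gap: 32.1
```

```bash
python3 - <<'E'
from h import *
st(2);w=snap('wrist','w8');a=snap('scene','s8')
c=cv2.resize(w['im'],None,fx=.9,fy=.9);d=cv2.resize(a['im'][185:255,170:245],None,fx=3.9,fy=3.9,interpolation=cv2.INTER_CUBIC)
h=max(c.shape[0],d.shape[0]);f=lambda I:cv2.copyMakeBorder(I,0,h-I.shape[0],0,0,cv2.BORDER_CONSTANT)
cv2.imwrite('pics/c8.png',cv2.convertScaleAbs(np.hstack([f(c),f(d)]),alpha=1.4)[:, :800])
E
```

```text
31.33 [ 554.  -187.2  281.9] [-8.999e+01  1.000e-02  6.520e+00] F [ 0.19  0.81  0.43 -0.02  0.04 -0.01] 32.1
```

View pics/c8.png

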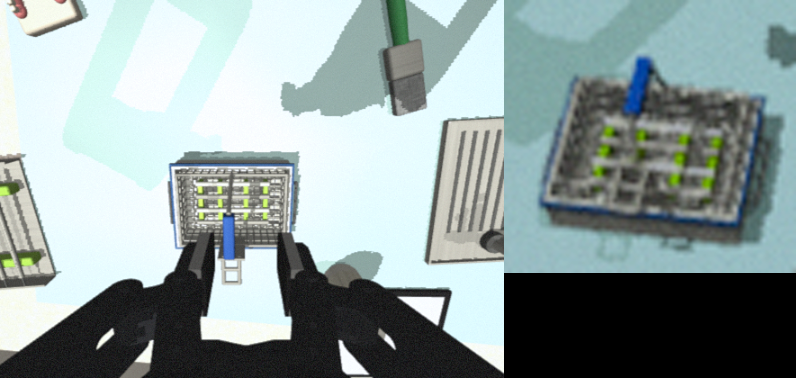

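```bash
python3 - <<'E'
from h import *
w=load('w8');a=load('s8');t=snap('top','t8')
def gb(s,u,v,rad):
    m=cv2.inRange(cv2.cvtColor(s['im'],cv2.COLOR_BGR2HSV),(100,90,30),(130,255,255));n,l,st_,c=cv2.connectedComponentsWithStats(m)
    k=[i for i in range(1,n) if st_[i,4]>20 and np.hypot(*(c[i]-[u,v]))<rad];return [(st_[i].tolist(),c[i].round(1).tolist()) for i in k]
W=gb(w,253,263,20);A=gb(a,170+(637-504)/3.9,185+85/3.9,6);print(W,A,gb(t,*proj(t,(624,-197,135)),8))
if W and A: print(two(w,W[0][1],a,A[0][1]),'expect ~(624,-197,129-134)')
# basket rim corner-to-box margin: project expected rim of seated basket
print(onz(w,*W[0][1],134))
E
```

```text
[([247, 237, 14, 51, 628], [253.9, 263.1])] [([200, 199, 8, 16, 73], [203.9, 206.5])] []
(array([ 623.77709288, -196.96688663,  128.96845217]), np.float64(0.16192789133713098)) expect ~(624,-197,129-134)
[ 621.32290391 -197.01948626  134.        ]
```

Grip centre sits at z ≈ 129 mm, exactly what a fully seated basket should give. I'm handing in.

```bash
python3 -c "
from bench import r,readout
s=readout.sense();print(s['time'],s['ft_force'],s['finger_gap']);print(r.hand_in())"
```

```text
31.4833 [0.80776103 0.06043744 0.03993392] 32.11648988205892
the job is handed in; nothing more can be done
None
```

The basket is off the hook and sitting in the steriliser box, released, and the job was handed in at 31.5 s; `hand_in` reports no verdict.

**Lift:** I pinched the blue grip and worked the loop up the hook's leg, which leans back towards the post and to +y. At mid-height I found the leg's centre by gentle contact fore and aft. Sideways the loop had its full travel without contact. The loop then passed the ball with no measurable side force. The readings taken on the hook stayed under about 9 N in total. The highest came early in the lift, with the loop's rear wire on the leg. The gripper was kept well clear of the stand.

**Placing:** I lowered the basket level into the box until it met the floor. The first contact pressed with a net upward force of up to 6 N on the wrist; I eased that off and then opened the fingers.

**Last checks:**
- **Seating:** the grip centre came out at (623.8, -197.0, 129.0) across two views; a fully seated basket should have it at z = 129. The pictures show it level inside the rim.
- **Robot:** after I backed away, the fingers were 32 mm open and the wrist force was near zero.
- **Other objects:** I did not move or approach the bottle, brush, lid or jaw model. I did not measure their positions again afterwards.

**Disagreements:**
- **Contact height:** the basket met the floor with the tool about 2 mm higher than expected. The contact height did not change when I shifted 0.8 mm sideways, so I took it as the floor plus a small error in the grip height.
- **Grip in the top view:** the last top view did not find the grip with my colour mask, so the seating check rests on the other two cameras.

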